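Fetch the sample tin from behind the reagents and put it on the balance

TASK

The flat aluminium sample tin stands at the back of the spill tray, hemmed in by the round bottle, the square bottle and the stoppered flask: first stand these three on the black rubber mat, then take the tin and set it in the middle of the balance's pan. After that put the round bottle, the square bottle and the flask back into the tray, each exactly where it stood at the start. Keep everything upright, set things down without dropping them, and leave the dropper bottle, the small jar and the beaker where they are.

Things in the scene. Friction and masses are not known exactly. Their poses are not given: they have to be found in the camera images.
- tin: Sample tin: low round aluminium soil-moisture tin, lid on (one rigid piece). Wall 50 mm diameter up to z = 26 mm, lid 53 mm diameter from there to the top at z = 40 mm; about 0.1 kg. At the start it stands in the tray, hemmed in by the three vessels in front and on both sides: no room for open fingers around it before they are cleared. Origin: centre of its underside, z up.
- round_bottle: Tall white plastic bottle, round: 70 mm diameter up to z = 112 mm, shoulder narrowing to a 40 mm neck at z = 130 mm, green screw cap 44 mm diameter from z = 140 mm to the top at z = 165 mm (firmly on: a good place to grip). About 0.4 kg. Origin: centre of its underside, z up.
- square_bottle: Tall white plastic bottle, square: 66 x 66 mm up to z = 108 mm, shoulder narrowing to a 40 mm neck at z = 119 mm, green screw cap 44 mm diameter from z = 128 mm to the top at z = 152 mm (firmly on: a good place to grip). About 0.4 kg. Its x and y axes are parallel to its sides. Origin: centre of its underside, z up.
- flask: Conical glass flask: base 80 mm diameter, tapering from z = 10 mm to a straight neck of 34 mm diameter at z = 96 to 134 mm (the place to grip), rim 40 mm diameter at z = 137 to 140 mm, then a dark rubber stopper (firmly in) of up to 33 mm diameter to the top at z = 156 mm. About 0.22 kg. Origin: centre of its underside, z up.
- tray: Grey plastic spill tray, fixed: 200 mm along its x by 260 mm along its y, walls 4 mm thick and 26 mm high, inner floor at z = 4 mm. The tin stands in its back (+x) half; the three vessels in front, left and right of the tin (which is where changes); the dropper bottle and the jar in its two front corners. Origin: centre of the underside, x to its back, z up.
- mat: Black rubber bench mat, the side area: fixed, 280 mm along its x by 200 mm along its y, 3 mm thick, empty at the start; the three vessels fit on it in a row along its x, centres 95 mm apart. Origin: centre of its underside, z up.
- balance: Laboratory balance, fixed: white housing with a display at its front (-x) and a round steel pan of 120 mm diameter whose flat top is at z = 85 mm and does not give. Housing from x = -155 to +85 mm, 170 mm wide in y, 58 mm high (display panel up to 67 mm). Origin: on the bench straight below the centre of the pan, z up.
- dropper: Bystander, loose: small amber dropper bottle, 32 mm diameter, 91 mm high with its black teat, in a front corner of the tray. Leave it there. Origin: centre of its underside, z up.
- jar: Bystander, loose: small white plastic jar with a black lid, 38 mm diameter, 55 mm high, in the other front corner of the tray. Leave it there. Origin: centre of its underside, z up.
- beaker: Bystander, loose: empty clear plastic beaker, 68 mm diameter, 95 mm high, on the bench beyond the task's things. Leave it there. Origin: centre of its underside, z up.

How it is judged:
On the way, in this order (a step that is already met when the one before it is completed fails the run):
1. the round bottle, the square bottle and the flask all stand on the mat, released (x of round_bottle in the frame of mat between -0.135 and 0.135 m and y of round_bottle in the frame of mat between -0.095 and 0.095 m and z of each of round_bottle, square_bottle, flask in the frame of mat below 0.01 m and angle between each of round_bottle, square_bottle, flask's own z axis and vertical below 0.12 rad and linear speed of each of round_bottle, square_bottle, flask below 0.03 m/s and contact force between the fingers and round_bottle below 0.2 N and x of square_bottle in the frame of mat between -0.135 and 0.135 m and y of square_bottle in the frame of mat between -0.095 and 0.095 m and contact force between the fingers and square_bottle below 0.2 N and x of flask in the frame of mat between -0.135 and 0.135 m and y of flask in the frame of mat between -0.095 and 0.095 m and contact force between the fingers and flask below 0.2 N), for 0.2 s.
2. the tin stands in the middle of the balance's pan, released (horizontal distance between tin and balance below 0.015 m and z of tin in the frame of balance between 0.08 and 0.092 m and angle between tin's own z axis and vertical below 0.12 rad and linear speed of tin below 0.03 m/s and contact force between the fingers and tin below 0.2 N), for 0.2 s.
At the end, for the whole second after the job is handed in: the tin stands on the pan within 15 mm of its centre; round bottle, square bottle and flask stand in the tray within 15 mm of where each stood at the start (any turn about the vertical); dropper bottle, jar and beaker within 25 mm of their places; all upright, released and at rest (all of step 2 and distance of each of round_bottle, square_bottle, flask from where it was at the start of the episode below 0.015 m and angle between each of round_bottle, square_bottle, flask's own z axis and vertical below 0.12 rad and linear speed of each of round_bottle, square_bottle, flask below 0.03 m/s and contact force between the fingers and round_bottle below 0.2 N and contact force between the fingers and square_bottle below 0.2 N and contact force between the fingers and flask below 0.2 N and distance of each of dropper, jar, beaker from where it was at the start of the episode below 0.025 m); the robot touches nothing.
It fails at once if anything loose is tipped by more than 0.6 rad (angle between any of round_bottle, square_bottle, flask, tin, dropper, jar, beaker's own z axis and vertical above 0.6 rad).
It fails at once if a vessel or the tin is dropped (falls out of the fingers faster than 0.6 m/s) ((contact force between the fingers and round_bottle below 0.05 N and linear speed of round_bottle above 0.6 m/s) or (contact force between the fingers and square_bottle below 0.05 N and linear speed of square_bottle above 0.6 m/s) or (contact force between the fingers and flask below 0.05 N and linear speed of flask above 0.6 m/s) or (contact force between the fingers and tin below 0.05 N and linear speed of tin above 0.6 m/s)).
It fails at once if the dropper bottle, the jar or the beaker is pushed away by more than 40 mm (distance of any of dropper, jar, beaker from where it was at the start of the episode above 0.04 m).
It also fails if it takes over 147 s, if anything falls off the work surface, if the arm or the gripper's body presses on something with over 40 N, if the wrist force passes 120 N, or if a joint passes its speed limit or range.

ROBOT

A 6-joint arm with a two-finger parallel gripper is mounted at the origin on the work surface. World frame = base frame: x ahead of the robot, y to its left, z up, the work surface at z = 0. Lengths are in m, angles in rad, forces in N, time in s.
With the tool pointing down it reaches from about 0.4 to 0.825 m from the base axis. Payload 7 kg.
Tool frame: the origin (TCP) lies at the very end of the fingers, on their centre line; the grasp point (between the pads) lies 19 mm behind it (tcp_to_grasp is the distance from the TCP to the grasp point, in m); x points along the fingers, z is the direction in which the jaws open and shut, and the axes are right-handed (so a half turn about x gives the same grasp; the last joint's range is limited). The gripper opens to 88 mm and grips with 3 to 60 N. Pads are 19 mm wide; open, the fingers measure 130 mm over their backs; the gripper's body (78 mm by 193 mm) begins 47 mm behind the grasp point.
Start: joints at [0.288, 0.359, 0.012, 0, -1.224, -0.288], TCP at [0.675, -0, 0.227] pointing down, gripper open.
Joint ranges: [-3.07, 3.07], [-1.43, 2.12], [-1.02, 1.25], [-3.03, 1.67], [-3.05, -0], [-3.03, 3.03]. Speed limits (rad/s): [2.39, 2.39, 3.01, 3.14, 3.14, 3.14].

INTERFACE

Orientations are given as [roll, pitch, yaw] about the fixed x, y, z axes, in that order (R = Rz(yaw) Ry(pitch) Rx(roll)).
In Python, from station import get_state, grab_frame, job_done, tcp_to_grasp gives the robot as it stands. The module is installed in compiled form; this text tells all that it offers.
- The arm moves only by the shell command python3 -m crank 'ROWS' [FORCE]. ROWS is JSON, a list of rows, each a list of 7 numbers: the shift along the tool's x, y, z in m, then the turn, a rotation vector about the tool's x, y, z in rad, then the opening, from 0 (shut) to 1 (fully open). In form: [[x, y, z, wx, wy, wz, fingers], ...]. A call has 1 to 10 rows; each row is the pose to reach, as a shift and turn from the pose commanded when the call began, along the tool's axes at that moment; what a row does not reach only later rows make up. A row lasts 1/8 s, in which the tool goes at most 62.5 mm and 10.7 degrees, less where a joint would pass 70% of its speed; a pose out of reach is approached as far as the arm can. A call with a gripper value outside its range is refused whole. The fingers move at their own pace and stop on an object; FORCE is the grip in N (left out, the last holds). Time passes only in rows, so rows that repeat a pose let the fingers close. It gives the time, the measured TCP pose, the force and the opening at its end, in the units of the state.
- get_state(): the state, without advancing time (a new reading comes with each control period).
- grab_frame(name): name is "scene" or "side" or "wrist"; returns a dict with "pixels" (384x512x3 uint8, red, green, blue), "vfov" (degrees; the focal length in pixels is half the picture's height over the tangent of half this angle, whatever the lens; pixels are square), "cx", "cy" (the principal point, pixels), "k1" (the pictures are not rectified: a ray, as slopes to the right and down, at radius r is drawn at 1 + k1 r^2 times it, then the intrinsics apply), "extrinsics" (4x4, takes a point from world to camera coordinates). Camera axes: x right, y up, looking along -z (the intrinsics and any distortion apply to the point x, -y, -z); pixel columns grow to the right and rows downward; lengths in m; the calibration is good to about 2 mm. A picture is of the moment at which its call begins. There is no depth.
- job_done(): hands the job in, once; it reports no verdict.
The state is a dict: "t": time; "q": joint angles; "qd": joint speeds; "joint_efforts": joint torques, N m; "eef_pos": TCP position; "ee_rot": TCP orientation; "force": force on the tool from outside, world axes, zero at the start; "moment": the same for the moment, N m; "width": finger opening in m.
Only numpy, scipy, OpenCV 4.12 (cv2) and the standard library are available. Lean on these libraries where they do the work, as an engineer would, in place of code of your own. Each camera call takes 0.05 s, during which the arm holds its last target.

## Working session

There is one attempt and no reset: what is moved stays moved. The work goes in short steps, Python scripts to look and compute and a shell command to move; the robot and the scene stay as the last step left them, time stands still between calls to the robot, and variables do not carry over. Pictures are saved under pics/ and viewed, and the job is handed in when it is done.

```bash
mkdir -p pics
cat > h.py <<'E'
import numpy as np, cv2
from station import get_state, grab_frame, tcp_to_grasp
def save(name,fn):
    f=grab_frame(name); cv2.imwrite('pics/'+fn,f['pixels'][:,:,::-1]); np.save('pics/'+fn+'.npy',{k:v for k,v in f.items()},allow_pickle=True); return f
def load(fn): return np.load('pics/'+fn+'.npy',allow_pickle=True).item()
def KD(f):
    fl=192/np.tan(np.radians(f['vfov'])/2)
    return np.array([[fl,0,f['cx']],[0,fl,f['cy']],[0,0,1.]]),np.array([f['k1'],0,0,0.])
def px2w(f,u,v,z):
    K,D=KD(f); p=cv2.undistortPoints(np.array([[[u,v]]],float),K,D)[0,0]
    E=np.array(f['extrinsics']); d=E[:3,:3].T@np.array([p[0],-p[1],-1]); c=-E[:3,:3].T@E[:3,3]
    return (c+d*(z-c[2])/d[2]).round(4)
def w2px(f,P):
    K,D=KD(f);E=np.array(f['extrinsics']);P=np.atleast_2d(P)@E[:3,:3].T+E[:3,3]
    P=P*[1,-1,-1]; return cv2.projectPoints(P.reshape(-1,1,3),np.zeros(3),np.zeros(3),K,D)[0][:,0]
E
python3 - <<'E'
from h import *
print(tcp_to_grasp if not callable(tcp_to_grasp) else tcp_to_grasp())
print(get_state())
for n in ['scene','side','wrist']:
    f=save(n,n+'0.png'); print(n,f['vfov'],f['cx'],f['cy'],f['k1'],np.array(f['extrinsics']).round(3).tolist())
E
```

```text
0.0188
{'t': 0.0, 'q': array([ 2.88074019e-01,  3.59360491e-01,  1.10384581e-02, -3.67964511e-04,
       -1.22409465e+00, -2.88087785e-01]), 'qd': array([-1.08057709e-03,  2.82406419e-04,  1.87123430e-05, -3.20130719e-05,
        1.36739579e-03,  1.08352934e-03]), 'joint_efforts': array([-8.00930356e-04, -5.82726967e+01,  2.93058443e+01,  6.99745238e+00,
        6.93249181e-03, -2.06530804e-04]), 'eef_pos': array([ 6.74496839e-01, -4.22063934e-05,  2.25627668e-01]), 'ee_rot': array([ 0.07779498,  1.56913945, -3.06393675]), 'force': array([ 0.24796509, -0.4331575 ,  0.12252209]), 'moment': array([-0.04412365,  0.04680401, -0.02876543]), 'width': 0.0876223502665595}
scene 47.042322906099756 255.39463407603958 191.5509019720153 -0.0660183366840926 [[-0.218, 0.976, -0.02, 0.153], [-0.604, -0.119, 0.788, 0.324], [0.766, 0.184, 0.615, -1.797], [0.0, 0.0, 0.0, 1.0]]
side 54.78031453836161 258.6416086026991 189.16227071976041 -0.060239814228916375 [[0.832, -0.555, 0.001, -0.516], [0.435, 0.653, 0.62, -0.264], [-0.345, -0.515, 0.785, -0.767], [0.0, 0.0, 0.0, 1.0]]
wrist 59.268715875489605 255.5820412876704 192.9975053764016 -0.05610618680986728 [[-1.0, 0.0, 0.002, 0.675], [-0.001, -0.97, -0.244, 0.03], [0.002, -0.244, 0.97, -0.39], [0.0, 0.0, 0.0, 1.0]]
```

View pics/scene0.png

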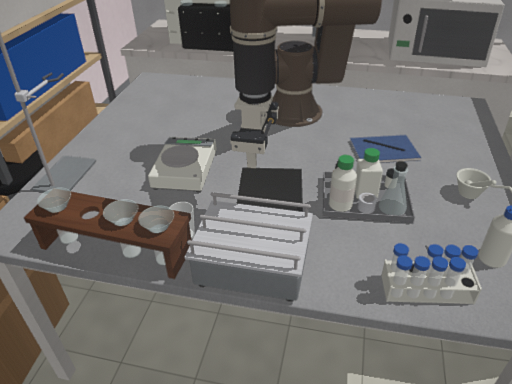

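View pics/side0.png

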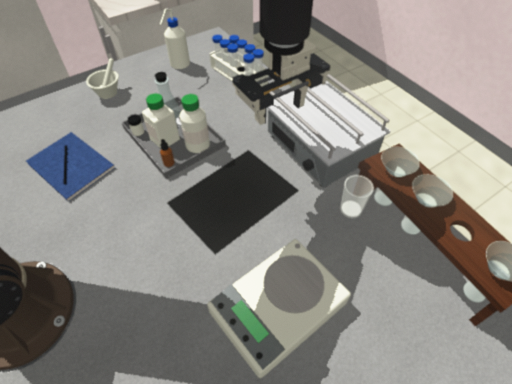

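View pics/wrist0.png

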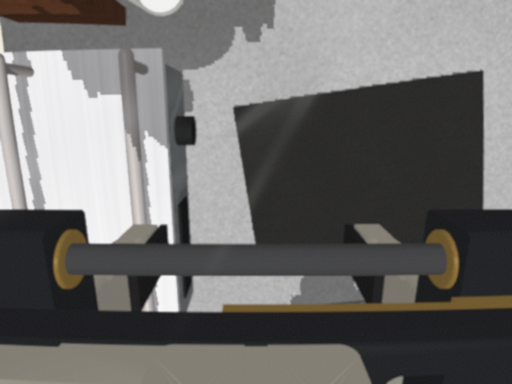

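Run:
```python
import cv2
a=cv2.imread('pics/scene0.png'); s=cv2.imread('pics/side0.png')
cv2.imwrite('pics/c1.png',cv2.resize(a[140:230,310:425],None,fx=6.5,fy=6.5,interpolation=2))
cv2.imwrite('pics/c2.png',cv2.resize(s[65:185,110:240],None,fx=5,fy=5,interpolation=2))
```

```text
(no output)
```

View pics/c1.png

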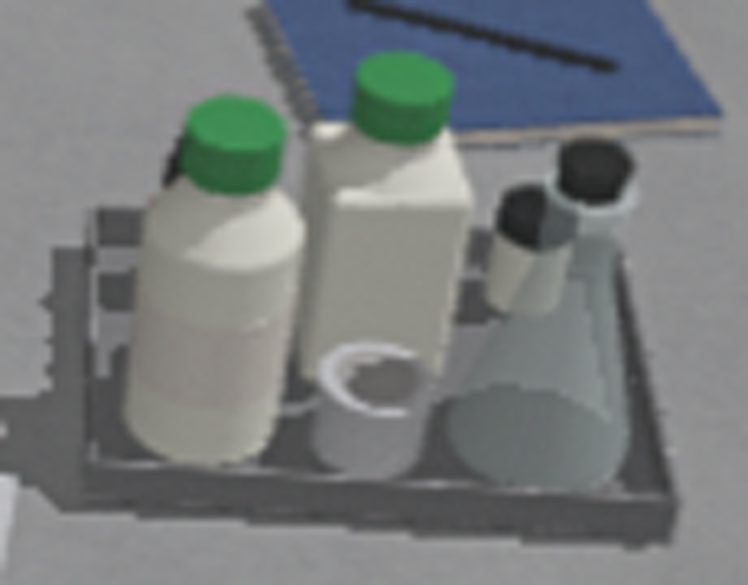

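View pics/c2.png

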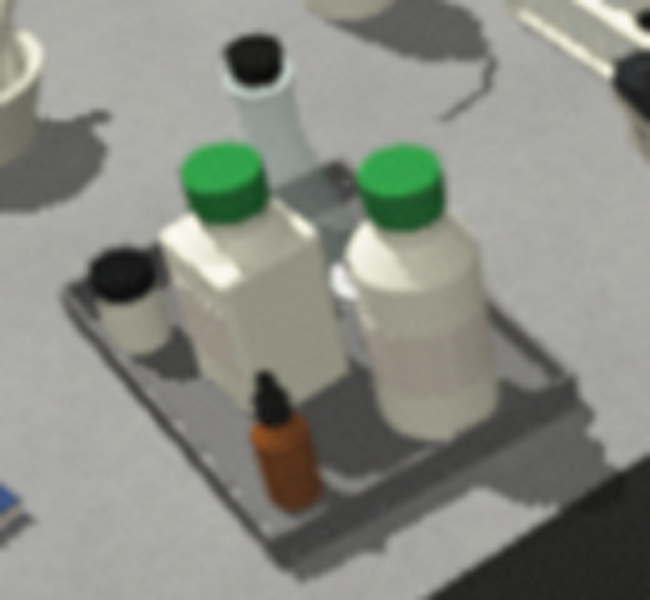

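```bash
cat >> h.py <<'E'
def tri(obs,z=None):
    from scipy.optimize import least_squares
    return least_squares(lambda P:np.concatenate([(w2px(f,P)[0]-uv) for f,uv in obs]),[.6,-.2,.1]).x.round(4)
E
python3 - <<'E'
from h import *
a=load('scene0.png');s=load('side0.png')
c=lambda x,y:((x+.5)/6.5-.5+310,(y+.5)/6.5-.5+140)
d=lambda x,y:((x+.5)/5-.5+110,(y+.5)/5-.5+65)
for n,p,q,z in [('round',(237,124),(402,173),.169),('sq',(406,82),(224,167),.156),('flask',(597,158),(255,58),.160)]:
    print(n,px2w(a,*c(*p),z),px2w(s,*d(*q),z),tri([(a,c(*p)),(s,d(*q))]))
print('tin',px2w(a,*c(375,382),.044))
for p in [(90,462),(672,500),(622,258),(90,212)]: print('tray',px2w(a,*c(*p),.026))
for p in [(68,292),(285,545),(572,378)]: print('trayS',px2w(s,*d(*p),.026))
print('dropper',px2w(s,*d(265,380),.095),'jar',px2w(s,*d(123,270),.059), 'beaker',px2w(s,358,185,.095))
for p in [(169,205),(246,152),(297,188),(216,248)]: print('mat',px2w(s,*p,.003))
for p in [(242,170),(304,170),(301,209),(238,207)]: print('matScene',px2w(a,*p,.003))
print('pan',px2w(s,294,283,.085),px2w(a,181,157,.085))
for p in [(285,113),(297,88),(386,128),(313,182)]: print('box?',px2w(s,*p,.1))
E
```

```text
round [0.5594 0.2293 0.169 ] [0.5586 0.2249 0.169 ] [0.5592 0.2284 0.1675]
sq [0.4912 0.3013 0.156 ] [0.4891 0.2984 0.156 ] [0.4895 0.3011 0.1544]
flask [0.5421 0.3817 0.16  ] [0.5412 0.3737 0.16  ] [0.542  0.3805 0.1577]
tin [0.5657 0.3042 0.044 ]
tray [0.6243 0.1836 0.026 ]
tray [0.6007 0.4356 0.026 ]
tray [0.4222 0.4217 0.026 ]
tray [0.4338 0.1647 0.026 ]
trayS [0.4072 0.4126 0.026 ]
trayS [0.4315 0.1557 0.026 ]
trayS [0.6214 0.1798 0.026 ]
dropper [0.4565 0.2031 0.095 ] jar [0.4351 0.3716 0.059 ] beaker [ 0.7751 -0.1866  0.095 ]
mat [0.3963 0.0762 0.003 ]
mat [0.66   0.1248 0.003 ]
mat [ 0.7013 -0.0604  0.003 ]
mat [ 0.4347 -0.0982  0.003 ]
matScene [ 0.4407 -0.1047  0.003 ]
matScene [0.4011 0.0985 0.003 ]
matScene [0.6024 0.1165 0.003 ]
matScene [ 0.63   -0.0699  0.003 ]
pan [ 0.5065 -0.2949  0.085 ] [ 0.5203 -0.2813  0.085 ]
box? [0.7805 0.1103 0.1   ]
box? [0.8769 0.1817 0.1   ]
box? [ 0.9702 -0.0866  0.1   ]
box? [ 0.6897 -0.1238  0.1   ]
```

Run:
```python
import cv2
a=cv2.imread('pics/scene0.png'); s=cv2.imread('pics/side0.png')
cv2.imwrite('pics/c3.png',cv2.resize(a[120:250,140:320],None,fx=4,fy=4,interpolation=2))
cv2.imwrite('pics/c4.png',cv2.resize(s[140:384,160:370],None,fx=2.4,fy=2.4,interpolation=2))
```

```text
(no output)
```

View pics/c3.png

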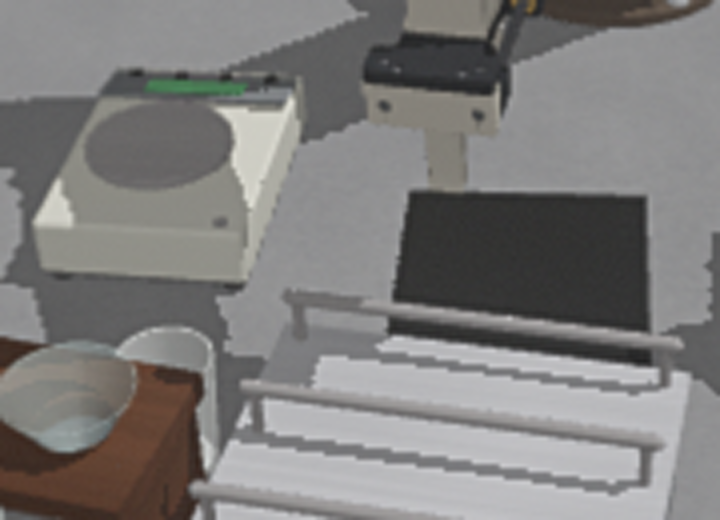

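View pics/c4.png

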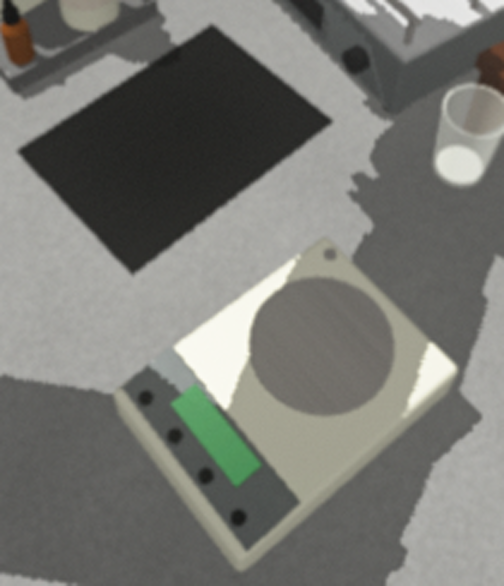

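Run:
```python
from h import *
a=load('scene0.png');s=load('side0.png')
c=lambda x,y:((x+.5)/4-.5+140,(y+.5)/4-.5+120)
d=lambda x,y:((x+.5)/2.4-.5+160,(y+.5)/2.4-.5+140)
m=[]
for p in [(20,151),(212,26),(331,121),(133,272)]: m.append(px2w(s,*d(*p),.003)); print('mat',m[-1])
m=np.array(m); print(np.linalg.norm(m-np.roll(m,-1,0),axis=1), m.mean(0), np.arctan2(*(m[1]-m[0])[1::-1]),np.arctan2(*(m[2]-m[3])[1::-1]))
for p in [(411,191),(646,197)]: print('matScene',px2w(a,*c(*p),.003))
print('pan',px2w(s,*d(322,346),.085),px2w(a,*c(159,145),.085))
print('panw',[px2w(s,*d(*p),.085) for p in [(249,346),(395,346),(322,277),(322,415)]])
print('panw',[px2w(a,*c(*p),.085) for p in [(85,145),(233,145),(159,101),(159,189)]])
# tcp check
print(w2px(a,[.6745,0,.2256]),w2px(s,[.6745,0,.2256]))
```

```text
mat [0.3975 0.0844 0.003 ]
mat [0.6679 0.1264 0.003 ]
mat [ 0.6983 -0.0669  0.003 ]
mat [ 0.4265 -0.1086  0.003 ]
[0.27364239 0.19567588 0.27498024 0.1951666 ] [0.54755  0.008825 0.003   ] 0.15409409289346915 0.15223459716489604
matScene [ 0.4255 -0.1071  0.003 ]
matScene [0.3964 0.0882 0.003 ]
pan [ 0.5052 -0.2962  0.085 ] [ 0.5151 -0.2887  0.085 ]
panw [array([ 0.4557, -0.2631,  0.085 ]), array([ 0.5547, -0.3295,  0.085 ]), array([ 0.5433, -0.2457,  0.085 ]), array([ 0.4707, -0.3422,  0.085 ])]
panw [array([ 0.5262, -0.3475,  0.085 ]), array([ 0.504 , -0.2303,  0.085 ]), array([ 0.4524, -0.3121,  0.085 ]), array([ 0.5734, -0.267 ,  0.085 ])]
[[256.11472716 155.29512992]] [[279.11060419 113.32537547]]
```

Run:
```python
from h import *
a=load('scene0.png');s=load('side0.png')
for x in [.609,.63,.7185,.74]: 
  for y in (-.0095,.0095): print(x,y,w2px(a,[x,y,.2256]),w2px(s,[x,y,.2256]))
A=a['pixels'][100:190,210:300,::-1]; S=s['pixels'][30:140,220:340,::-1]
cv2.imwrite('pics/c5.png',cv2.resize(A,None,fx=6,fy=6,interpolation=2))
cv2.imwrite('pics/c6.png',cv2.resize(S,None,fx=5,fy=5,interpolation=2))
```

```text
0.609 -0.0095 [[257.93832272 141.84788531]] [[256.94823605 126.76039008]]
0.609 0.0095 [[264.81648193 142.54081819]] [[252.12499628 121.83658725]]
0.63 -0.0095 [[256.25707877 145.91395004]] [[265.01427761 123.12898625]]
0.63 0.0095 [[263.22559115 146.62831307]] [[260.13558956 118.29364792]]
0.7185 -0.0095 [[248.63100604 164.36472534]] [[297.40216296 108.59190319]]
0.7185 0.0095 [[256.0063434  165.18090687]] [[292.32624575 104.10457132]]
0.74 -0.0095 [[246.63462668 169.19678456]] [[304.8929779  105.23986954]]
0.74 0.0095 [[254.11564591 170.04087677]] [[299.77739335 100.83133489]]
```

View pics/c5.png

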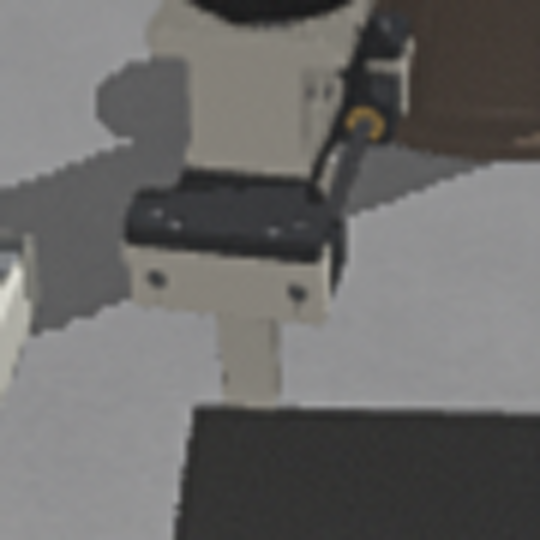

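View pics/c6.png

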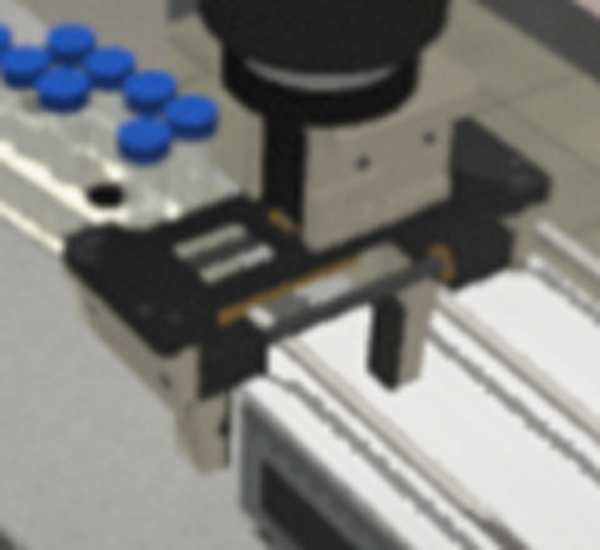

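```bash
cat >> h.py <<'E'
from scipy.spatial.transform import Rotation as Ro
def plan(target,jaw=None):
    "tool-frame shift to world target TCP; jaw: desired world direction angle of tool z (mod pi); keeps camera side; also straightens x down"
    st=get_state(); R=Ro.from_euler('xyz',st['ee_rot']).as_matrix()
    print('t',st['t'],'pos',st['eef_pos'].round(4),'axes x',R[:,0].round(3),'z',R[:,2].round(3),'F',st['force'].round(1),'w',round(st['width'],4))
    d=R.T@(np.array(target)-st['eef_pos']); print('shift',d.round(4))
    if jaw is not None:
        zz=np.array([np.cos(jaw),np.sin(jaw),0]); 
        if zz@R[:,2]<0: zz=-zz
        xx=np.array([0,0,-1.]); Rt=np.stack([xx,np.cross(zz,xx),zz],1)
        print('turn',Ro.from_matrix(R.T@Rt).as_rotvec().round(4))
E
python3 -c "
from h import *
plan([.6,.3,.36],np.pi/2-.01)"
```

```text
t 0.15 pos [ 6.746e-01 -1.000e-04  2.258e-01] axes x [-0.001 -0.    -1.   ] z [-1.     0.     0.001] F [-0.2 -0.4  0.2] w 0.0877
shift [-0.1341 -0.3     0.0748]
turn [-1.5608e+00  1.2000e-03  9.0000e-04]
```

```bash
python3 -m crank '[[-0.06,0,0,0.18,0,0,1],[-0.134,-0.3,0.075,1.571,0,0,1],[-0.134,-0.3,0.075,1.571,0,0,1],[-0.134,-0.3,0.075,1.571,0,0,1],[-0.134,-0.3,0.075,1.571,0,0,1],[-0.134,-0.3,0.075,1.571,0,0,1],[-0.134,-0.3,0.075,1.571,0,0,1],[-0.134,-0.3,0.075,1.571,0,0,1],[-0.134,-0.3,0.075,1.571,0,0,1],[-0.134,-0.3,0.075,1.571,0,0,1]]'; python3 -c "
from h import *
save('wrist','w1.png');print(get_state())"
```

```text
t: 1.4
eef_pos: [0.5998, 0.3001, 0.3602]
ee_rot: [2.029, 1.57, -2.682]
force: [0.6, -0.1, -0.1]
width: 0.0877
{'t': 1.45, 'q': array([ 7.53666650e-01,  3.04857661e-01,  2.30743406e-01, -1.00564299e-04,
       -1.49718933e+00, -2.32241270e+00]), 'qd': array([-0.00142485, -0.00370392,  0.00110989,  0.00106916,  0.00106947,
        0.01000059]), 'joint_efforts': array([  0.13161263, -55.70086598,  31.00778818,   7.30258226,
        -0.08282828,  -0.31956341]), 'eef_pos': array([0.59987945, 0.29998662, 0.36027193]), 'ee_rot': array([ 2.12722164,  1.57027925, -2.58312449]), 'force': array([ 0.18649377, -0.08296479,  1.0988229 ]), 'moment': array([-0.07033618, -0.14086536,  0.02204884]), 'width': 0.0877467140653864}
```

View pics/w1.png

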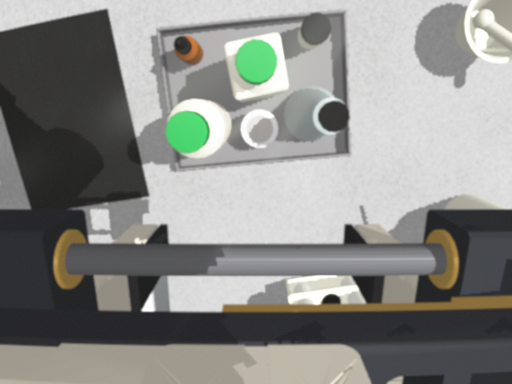

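Run:
```python
from h import *
f=load('w1.png');P=f['pixels'][0:175,150:360,::-1]
cv2.imwrite('pics/c7.png',cv2.resize(P,None,fx=3.4,fy=3.4,interpolation=2))
hsv=cv2.cvtColor(f['pixels'],cv2.COLOR_RGB2HSV)
m=cv2.inRange(hsv,(45,120,60),(80,255,255)); n,l,s,c=cv2.connectedComponentsWithStats(m); print(s,c)
```

```text
[[     0      0    512    384 193925]
 [   237     40     39     43   1326]
 [   166    112     43     40   1357]] [[255.97594946 192.81168493]
 [256.0158371   61.27073906]
 [186.97936625 131.30508475]]
```

View pics/c7.png

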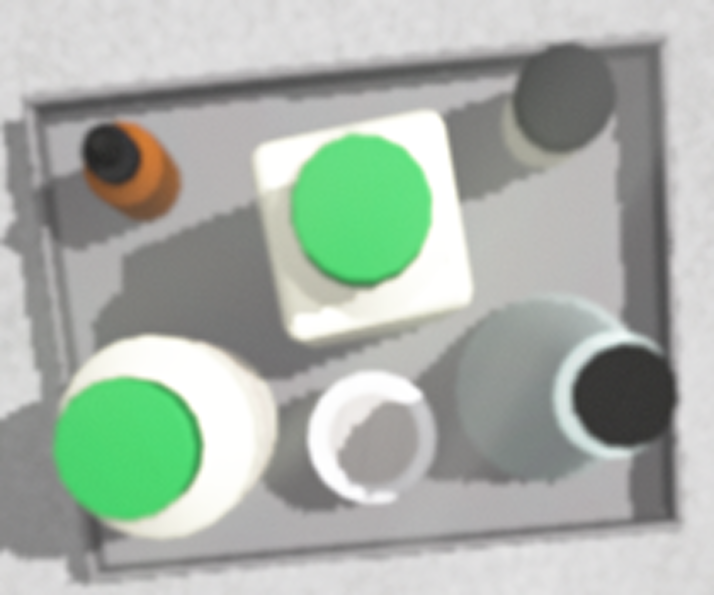

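Run:
```python
from h import *
f=load('w1.png');s=load('side0.png')
c=lambda x,y:((x+.5)/3.4-.5+150,(y+.5)/3.4-.5)
d=lambda x,y:((x+.5)/5-.5+110,(y+.5)/5-.5+65)
for n,p,z in [('round',(127,449),.169),('sq',(361.5,205),.156),('flask',(625,395),.16),('tin',(372,437),.044),('jar',(564,98),.059),('dropper',(105,155),.085)]+[('tray',p,.026) for p in [(27,103),(660,40),(676,525),(92,575)]]:
    print(n,px2w(f,*c(*p),z))
for n,p,q in [('round',(127,449),(402,173)),('sq',(361.5,205),(224,167)),('flask',(625,395),(255,58))]: print(n,tri([(f,c(*p)),(s,d(*q))]))
for p in [(108,10),(148,194)]: print('mat',px2w(f,*p,.003))
print('widths',px2w(f,*c(54,449),.169)-px2w(f,*c(200,449),.169),px2w(f,*c(573,395),.16)-px2w(f,*c(677,395),.16),px2w(f,*c(308,437),.040)-px2w(f,*c(436,437),.040))
```

```text
round [0.5581 0.2287 0.169 ]
sq [0.4867 0.2993 0.156 ]
flask [0.5421 0.3801 0.16  ]
tin [0.5614 0.3039 0.044 ]
jar [0.435  0.3751 0.059 ]
dropper [0.4597 0.2083 0.085 ]
tray [0.4292 0.1653 0.026 ]
tray [0.4055 0.4182 0.026 ]
tray [0.5994 0.4356 0.026 ]
tray [0.6215 0.1822 0.026 ]
round [0.5584 0.2281 0.1665]
sq [0.487  0.2992 0.1561]
flask [0.5424 0.3812 0.1551]
mat [0.396  0.0891 0.003 ]
mat [0.6659 0.1287 0.003 ]
widths [-1.00e-04 -4.42e-02  0.00e+00] [ 0.0002 -0.0321  0.    ] [ 0.     -0.0527  0.    ]
```

```bash
python3 -c "
from h import *
plan([.558,.2285,.137],np.pi/2)"
```

```text
t 1.45 pos [0.5999 0.3    0.3603] axes x [-0. -0. -1.] z [-0.002  1.    -0.   ] F [ 0.2 -0.1  1.1] w 0.0877
shift [ 0.2233  0.0419 -0.0713]
turn [ 0.002  -0.0003 -0.0004]
```

```bash
python3 -m crank '[[0.15,0.042,-0.071,0,0,0,1],[0.15,0.042,-0.071,0,0,0,1],[0.15,0.042,-0.071,0,0,0,1],[0.16,0.042,-0.071,0,0,0,1],[0.19,0.042,-0.071,0,0,0,1],[0.223,0.042,-0.071,0,0,0,1],[0.223,0.042,-0.071,0,0,0,1]]'; python3 -c "
from h import *
f=save('wrist','w2.png');s=save('side','s2.png')
cv2.imwrite('pics/v2.png',np.hstack([f['pixels'][:,:,::-1][80:384,60:460],s['pixels'][:,:,::-1][30:334,60:460]]))"
```

```text
t: 2.33
eef_pos: [0.5575, 0.2287, 0.1361]
ee_rot: [2.235, 1.567, -2.477]
force: [-0.2, -0.0, 0.2]
width: 0.0878
```

View pics/v2.png

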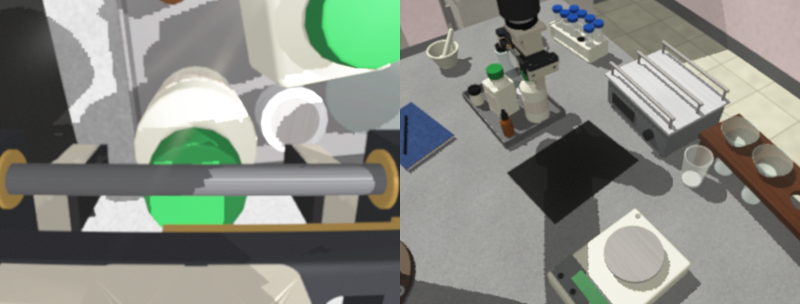

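```bash
python3 -m crank '[[0,0,0,0,0,0,0],[0,0,0,0,0,0,0],[0,0,0,0,0,0,0],[0,0,0,0,0,0,0],[0,0,0,0,0,0,0],[-0.01,0,0,0,0,0,0],[-0.025,0,0,0,0,0,0]]' 30; python3 -c "
from h import *
plan([.45,-.006,.25])"
```

```text
t: 3.3
eef_pos: [0.5574, 0.2287, 0.1626]
ee_rot: [2.127, 1.569, -2.586]
force: [-0.4, -0.5, -4.0]
width: 0.0434
t 3.3 pos [0.5574 0.2287 0.1626] axes x [-0.002 -0.001 -1.   ] z [ 0.     1.    -0.001] F [-0.4 -0.5 -4. ] w 0.0434
shift [-0.087   0.1075 -0.2348]
```

```bash
python3 -m crank '[[-0.03,0,0,0,0,0,0],[-0.05,0.005,-0.01,0,0,0,0],[-0.05,0.02,-0.04,0,0,0,0],[-0.05,0.04,-0.085,0,0,0,0],[-0.05,0.06,-0.135,0,0,0,0],[-0.05,0.08,-0.18,0,0,0,0],[-0.05,0.095,-0.215,0,0,0,0],[-0.05,0.102,-0.229,0,0,0,0],[-0.05,0.104,-0.233,0,0,0,0],[-0.05,0.104,-0.233,0,0,0,0]]'; python3 -c "
from h import *
plan([.453,-.004,.142],np.pi/2)
f=save('wrist','w3.png');s=save('side','s3.png')
cv2.imwrite('pics/v3.png',np.hstack([f['pixels'][:,:,::-1][80:384,60:460],s['pixels'][:,:,::-1][30:334,60:460]]))"
```

```text
t: 4.55
eef_pos: [0.4544, -0.0035, 0.2129]
ee_rot: [-1.105, 1.57, 0.465]
force: [0.7, 0.6, -4.2]
width: 0.0436
t 4.55 pos [ 0.4544 -0.0035  0.2129] axes x [ 0.001  0.    -1.   ] z [0. 1. 0.] F [ 0.7  0.6 -4.2] w 0.0436
shift [ 0.0709  0.0015 -0.0005]
turn [-0.0002  0.0004  0.0007]
```

View pics/v3.png

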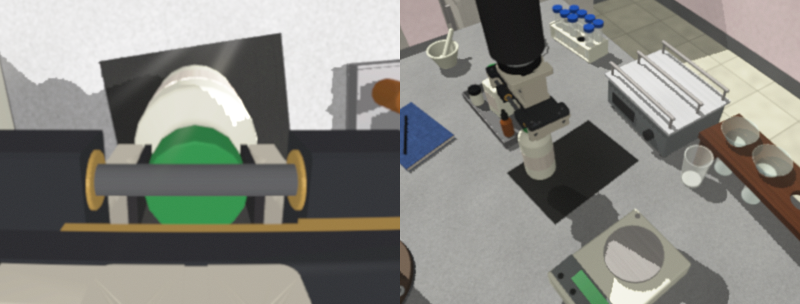

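```bash
python3 -m crank '[[0.03,0,0,0,0,0,0],[0.06,0,0,0,0,0,0],[0.07,0,0,0,0,0,0],[0.074,0,0,0,0,0,0],[0.076,0,0,0,0,0,0],[0.076,0,0,0,0,0,0]]'
```

```text
t: 5.4
eef_pos: [0.4544, -0.0038, 0.1372]
ee_rot: [-1.254, 1.57, 0.317]
force: [-0.2, 0.6, -4.3]
width: 0.0435
```

```bash
python3 -m crank '[[0.001,0,0,0,0,0,0],[0.002,0,0,0,0,0,0],[0.0025,0,0,0,0,0,0],[0.0025,0,0,0,0,0,0]]'
```

```text
t: 5.9
eef_pos: [0.4556, -0.0039, 0.1366]
ee_rot: [-1.518, 1.567, 0.054]
force: [-3.8, -0.4, 14.1]
width: 0.0435
```

```bash
python3 -m crank '[[-0.001,0,0,0,0,0,0],[-0.001,0,0,0,0,0,1],[-0.001,0,0,0,0,0,1],[-0.001,0,0,0,0,0,1],[-0.001,0,0,0,0,0,1],[-0.02,0,0,0,0,0,1],[-0.06,0,0,0,0,0,1],[-0.085,0,0,0,0,0,1],[-0.085,0,0,0,0,0,1]]'; python3 -c "
from h import *
plan([.487,.2992,.126],np.pi/2)
f=save('wrist','w4.png');s=save('side','s4.png')
cv2.imwrite('pics/v4.png',np.hstack([f['pixels'][:,:,::-1][80:384,60:460],s['pixels'][:,:,::-1][30:334,60:460]]))"
```

```text
t: 7.02
eef_pos: [0.4551, -0.0036, 0.221]
ee_rot: [-1.248, 1.567, 0.323]
force: [0.1, -0.3, -0.1]
width: 0.088
t 7.025 pos [ 0.4551 -0.0036  0.221 ] axes x [ 0.004  0.001 -1.   ] z [-0.     1.     0.001] F [ 0.1 -0.3 -0.1] w 0.088
shift [ 0.0955 -0.0315  0.3027]
turn [0.     0.0013 0.0038]
```

View pics/v4.png

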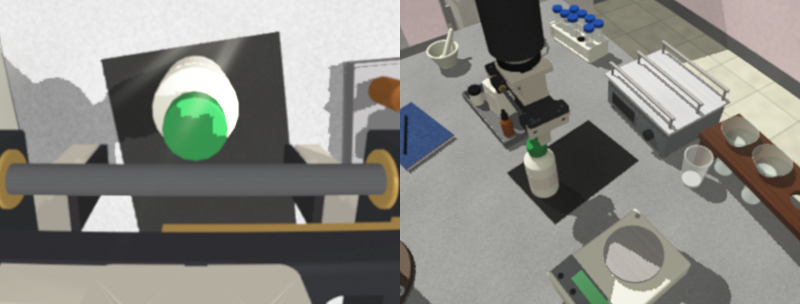

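```bash
python3 -m crank '[[0,-0.032,0.303,0,0,0,1],[0,-0.032,0.303,0,0,0,1],[0,-0.032,0.303,0,0,0,1],[0,-0.032,0.303,0,0,0,1],[0,-0.032,0.303,0,0,0,1],[0,-0.032,0.303,0,0,0,1],[0.03,-0.032,0.303,0,0,0.003,1],[0.06,-0.032,0.303,0,0,0.003,1],[0.095,-0.032,0.303,0,0,0.003,1],[0.095,-0.032,0.303,0,0,0.003,1]]'; python3 -c "
from h import *
plan([.487,.2992,.126],np.pi/2)
f=save('wrist','w5.png');s=save('side','s5.png')
cv2.imwrite('pics/v5.png',np.hstack([f['pixels'][:,:,::-1][80:384,60:460],s['pixels'][:,:,::-1][30:334,60:460]]))"
```

```text
t: 8.38
eef_pos: [0.4842, 0.2965, 0.1209]
ee_rot: [2.146, 1.561, -2.568]
force: [-0.5, -0.1, 0.9]
width: 0.0876
t 8.375 pos [0.4842 0.2965 0.1209] axes x [-0.008 -0.005 -1.   ] z [ 0.001  1.    -0.005] F [-0.5 -0.1  0.9] w 0.0876
shift [-0.0051 -0.0028  0.0027]
turn [-0.0011 -0.0051 -0.0079]
```

View pics/v5.png

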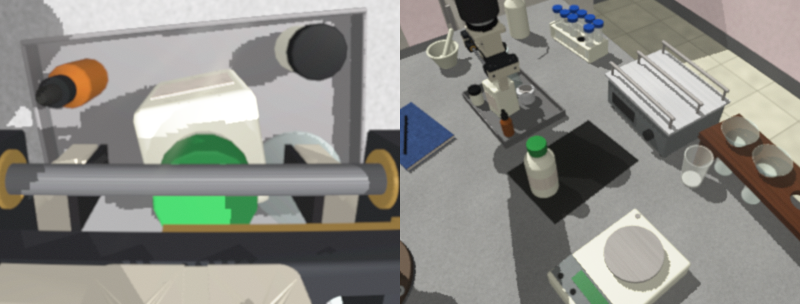

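```bash
python3 -m crank '[[-0.005,-0.003,0.003,0,-0.005,-0.008,1],[-0.005,-0.003,0.003,0,-0.005,-0.008,1]]' 30; python3 -c "
from h import *
plan([.487,.2992,.126],np.pi/2)"; python3 -m crank '[[0,0,0,0,0,0,0],[0,0,0,0,0,0,0],[0,0,0,0,0,0,0],[0,0,0,0,0,0,0],[0,0,0,0,0,0,0]]' 30; python3 -c "
from h import *
plan([.487,.2992,.126],np.pi/2)"
```

```text
t: 8.72
eef_pos: [0.4899, 0.3028, 0.1309]
ee_rot: [-0.789, 1.56, 0.782]
force: [-0.5, 0.0, -0.4]
width: 0.0875
t 8.725 pos [0.4899 0.3028 0.1309] axes x [ 0.007  0.007 -1.   ] z [-0.     1.     0.007] F [-0.5  0.  -0.4] w 0.0875
shift [ 0.0049  0.0029 -0.0036]
turn [0.     0.0074 0.0074]
t: 9.35
eef_pos: [0.4889, 0.3019, 0.129]
ee_rot: [-0.805, 1.564, 0.766]
force: [0.1, -1.6, -0.9]
width: 0.0436
t 9.35 pos [0.4889 0.3019 0.129 ] axes x [ 0.005  0.005 -1.   ] z [0.    1.    0.005] F [ 0.1 -1.6 -0.9] w 0.0436
shift [ 0.003   0.002  -0.0027]
turn [-0.0002  0.0046  0.0048]
```

```bash
python3 -m crank '[[-0.01,0,0,0,0.005,0.005,0],[-0.035,0,0,0,0.005,0.005,0],[-0.07,0,0,0,0.005,0.005,0],[-0.095,0,0,0,0.005,0.005,0],[-0.107,-0.01,0,0,0.005,0.005,0],[-0.107,-0.03,-0.01,0,0.005,0.005,0],[-0.107,-0.05,-0.03,0,0.005,0.005,0],[-0.107,-0.058,-0.06,0,0.005,0.005,0],[-0.107,-0.058,-0.1,0,0.005,0.005,0],[-0.107,-0.058,-0.145,0,0.005,0.005,0]]'; python3 -c "
from h import *
plan([.547,.010,.22],np.pi/2)"
```

```text
t: 10.6
eef_pos: [0.5466, 0.1552, 0.2345]
ee_rot: [2.07, 1.569, -2.642]
force: [0.9, 0.1, -3.0]
width: 0.0435
t 10.6 pos [0.5466 0.1552 0.2345] axes x [-0.002 -0.001 -1.   ] z [-0.     1.    -0.001] F [ 0.9  0.1 -3. ] w 0.0435
shift [ 0.0147 -0.0004 -0.1452]
turn [ 0.0001 -0.001  -0.0018]
```

```bash
python3 -m crank '[[0,0,-0.045,0,0,0,0],[0,0,-0.085,0,0,0,0],[0,0,-0.12,0,0,0,0],[0.01,0,-0.14,0,0,0,0],[0.03,0,-0.146,0,0,0,0],[0.06,0,-0.146,0,0,0,0],[0.075,0,-0.146,0,0,0,0],[0.075,0,-0.146,0,0,0,0]]'; python3 -c "
from h import *
plan([.547,.010,.130],np.pi/2)
f=save('wrist','w6.png');s=save('side','s6.png')
cv2.imwrite('pics/v6.png',np.hstack([f['pixels'][:,:,::-1][80:384,60:460],s['pixels'][:,:,::-1][30:334,60:460]]))"
```

```text
t: 11.6
eef_pos: [0.5458, 0.0103, 0.1592]
ee_rot: [1.928, 1.568, -2.784]
force: [-0.3, -0.4, -2.2]
width: 0.0435
t 11.6 pos [0.5458 0.0103 0.1592] axes x [-0.003 -0.001 -1.   ] z [-0.     1.    -0.001] F [-0.3 -0.4 -2.2] w 0.0435
shift [ 0.0292 -0.0013 -0.0003]
turn [ 0.0001 -0.0011 -0.0029]
```

View pics/v6.png

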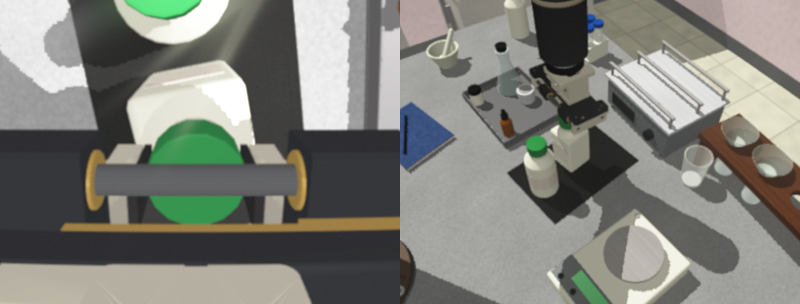

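```bash
python3 -m crank '[[0.015,0,0,0,0,0,0],[0.025,0,0,0,0,0,0],[0.029,0,0,0,0,0,0],[0.030,0,0,0,0,0,0],[0.030,0,0,0,0,0,0],[0.030,0,0,0,0,0,0]]'
```

```text
t: 12.45
eef_pos: [0.5466, 0.0105, 0.1309]
ee_rot: [-1.296, 1.57, 0.275]
force: [-0.4, -0.6, -3.3]
width: 0.0436
```

```bash
python3 -m crank '[[0.001,0,0,0,0,0,0],[0.002,0,0,0,0,0,0],[0.003,0,0,0,0,0,0],[0.003,0,0,0,0,0,0]]'
```

```text
t: 12.95
eef_pos: [0.5467, 0.0104, 0.1281]
ee_rot: [-1.679, 1.57, -0.108]
force: [-0.6, -1.0, 3.2]
width: 0.0435
```

Contact. Release, rise, and go toward the flask.

```bash
python3 -m crank '[[0,0,0,0,0,0,1],[0,0,0,0,0,0,1],[0,0,0,0,0,0,1],[0,0,0,0,0,0,1],[-0.02,0,0,0,0,0,1],[-0.06,0,0,0,0,0,1],[-0.095,0,0,0,0,0,1],[-0.095,0,0,0,0,0,1]]'; python3 -c "
from h import *
plan([.5424,.3805,.104],np.pi/2)
f=save('wrist','w7.png');s=save('side','s7.png')
cv2.imwrite('pics/v7.png',np.hstack([f['pixels'][:,:,::-1][80:384,60:460],s['pixels'][:,:,::-1][30:334,60:460]]))"
```

```text
t: 13.95
eef_pos: [0.5481, 0.0108, 0.2257]
ee_rot: [-1.324, 1.565, 0.247]
force: [0.6, 0.1, -0.1]
width: 0.0876
t 13.95 pos [0.5481 0.0108 0.2257] axes x [ 0.005  0.001 -1.   ] z [-0.     1.     0.001] F [ 0.6  0.1 -0.1] w 0.0876
shift [0.1222 0.0063 0.3695]
turn [0.0001 0.0014 0.0055]
```

View pics/v7.png

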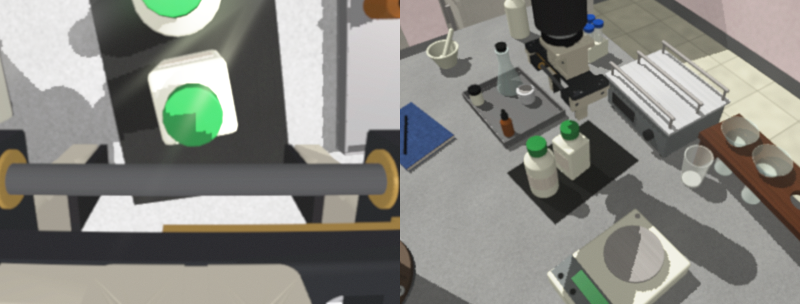

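```bash
python3 -m crank '[[0,0.004,0.37,0,0,0,1],[0,0.004,0.37,0,0,0,1],[0,0.004,0.37,0,0,0,1],[0,0.004,0.37,0,0,0,1],[0,0.004,0.37,0,0,0,1],[0,0.004,0.37,0,0,0,1],[0,0.004,0.37,0,0,0,1],[0.03,0.004,0.37,0,0,0,1],[0.06,0.004,0.37,0,0,0,1],[0.06,0.004,0.37,0,0,0,1]]'; python3 -c "
from h import *
plan([.5424,.3805,.104],np.pi/2)
f=save('wrist','w8.png');s=save('side','s8.png')
cv2.imwrite('pics/v8.png',np.hstack([f['pixels'][:,:,::-1][80:384,60:460],s['pixels'][:,:,::-1][30:334,60:460]]))"
```

```text
t: 15.3
eef_pos: [0.541, 0.3784, 0.1591]
ee_rot: [2.376, 1.564, -2.337]
force: [0.0, 0.6, 0.0]
width: 0.0877
t 15.3 pos [0.541  0.3784 0.1591] axes x [-0.005 -0.005 -1.   ] z [ 0.001  1.    -0.005] F [0.  0.6 0. ] w 0.0877
shift [ 0.0551 -0.0017  0.0024]
turn [-0.0009 -0.0049 -0.0047]
```

View pics/v8.png

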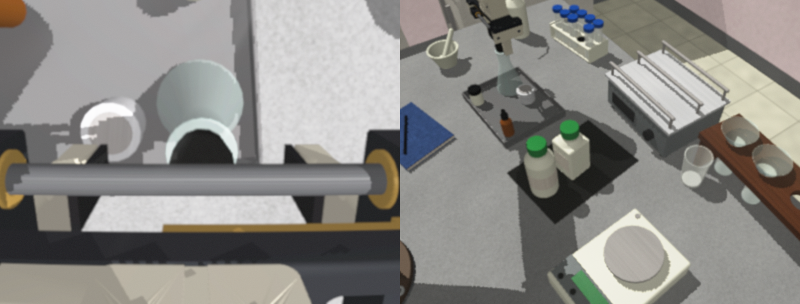

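```bash
python3 -m crank '[[0.03,0,0,0,0,0,1],[0.058,0,0,0,0,0,1],[0.058,0,0,0,0,0,1],[0.058,0,0,0,0,0,1]]' 22; python3 -c "
from h import *
plan([.5424,.3805,.104],np.pi/2)"; python3 -m crank '[[0,0,0,0,0,0,0],[0,0,0,0,0,0,0],[0,0,0,0,0,0,0],[0,0,0,0,0,0,0],[0,0,0,0,0,0,0],[0,0,0,0,0,0,0]]' 22; python3 -c "
from h import *
plan([.641,.025,.22],np.pi/2)"
```

```text
t: 15.9
eef_pos: [0.5435, 0.3811, 0.1066]
ee_rot: [-0.932, 1.568, 0.639]
force: [0.2, 1.1, -0.3]
width: 0.088
t 15.9 pos [0.5435 0.3811 0.1066] axes x [ 0.002  0.001 -1.   ] z [-0.     1.     0.001] F [ 0.2  1.1 -0.3] w 0.088
shift [ 0.0026  0.0011 -0.0006]
turn [0.0001 0.0015 0.002 ]
t: 16.65
eef_pos: [0.5425, 0.3806, 0.1046]
ee_rot: [-0.537, 1.571, 1.034]
force: [-0.2, 0.9, 0.5]
width: 0.037
t 16.65 pos [0.5425 0.3806 0.1046] axes x [ 0.  0. -1.] z [0. 1. 0.] F [-0.2  0.9  0.5] w 0.037
shift [-0.1155 -0.0985 -0.3556]
turn [-0.0002  0.0002  0.0001]
```

```bash
python3 -m crank '[[0,0,0,0,0,0,0],[0,0,0,0,0,0,0]]' 22; python3 -c "
from h import *
f=save('wrist','w9.png');s=save('side','s9.png')
cv2.imwrite('pics/v9.png',np.hstack([cv2.resize(f['pixels'][:,:,::-1][130:280,160:360],None,fx=2,fy=2),cv2.resize(s['pixels'][:,:,::-1][30:180,80:280],None,fx=2,fy=2)]))"
```

```text
t: 16.9
eef_pos: [0.5425, 0.3806, 0.1046]
ee_rot: [-0.503, 1.571, 1.068]
force: [-0.3, 0.8, -0.5]
width: 0.0372
```

View pics/v9.png

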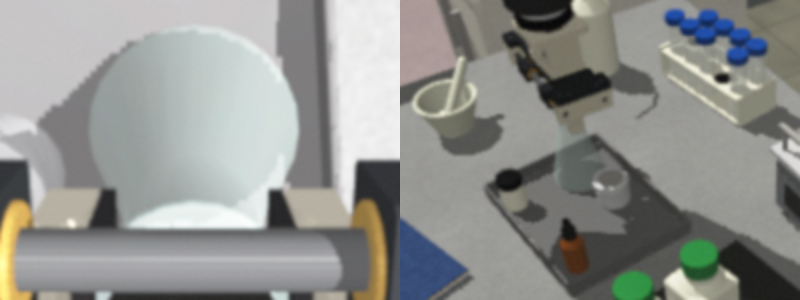

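```bash
python3 -m crank '[[0,0,0,0,0,0,0.8],[0,0,0,0,0,0,0.8],[0.0035,0,0,0,0,0,0.8],[0.0035,0,0,0,0,0,0.8],[0.0035,0,0,0,0,0,0],[0.0035,0,0,0,0,0,0],[0.0035,0,0,0,0,0,0],[0.0035,0,0,0,0,0,0],[0.0035,0,0,0,0,0,0]]' 22
```

```text
t: 18.12
eef_pos: [0.5425, 0.3807, 0.1012]
ee_rot: [-0.506, 1.57, 1.064]
force: [0.2, 0.9, -0.5]
width: 0.0369
```

```bash
python3 -m crank '[[-0.005,0,0,0,0,0,0],[-0.02,0,0,0,0,0,0],[-0.045,0,0,0,0,0,0],[-0.07,0,0,0,0,0,0],[-0.09,0,0,0,0,0,0],[-0.105,0,0,0,0,0,0],[-0.115,-0.01,-0.01,0,0,0,0],[-0.12,-0.03,-0.03,0,0,0,0],[-0.12,-0.03,-0.04,0,0,0,0]]'; python3 -c "
from h import *
plan([.641,.025,.13],np.pi/2)
f=save('wrist','w10.png');s=save('side','s10.png')
cv2.imwrite('pics/v10.png',np.hstack([f['pixels'][:,:,::-1][80:384,60:460],s['pixels'][:,:,::-1][30:334,60:460]]))"
```

```text
t: 19.25
eef_pos: [0.5739, 0.339, 0.2212]
ee_rot: [-2.524, 1.57, -0.955]
force: [0.5, -0.2, -1.4]
width: 0.0372
t 19.25 pos [0.5739 0.339  0.2212] axes x [ 0. -0. -1.] z [ 0.002  1.    -0.   ] F [ 0.5 -0.2 -1.4] w 0.0372
shift [ 0.0913 -0.0676 -0.3138]
turn [-0.0017 -0.0003  0.0002]
```

View pics/v10.png

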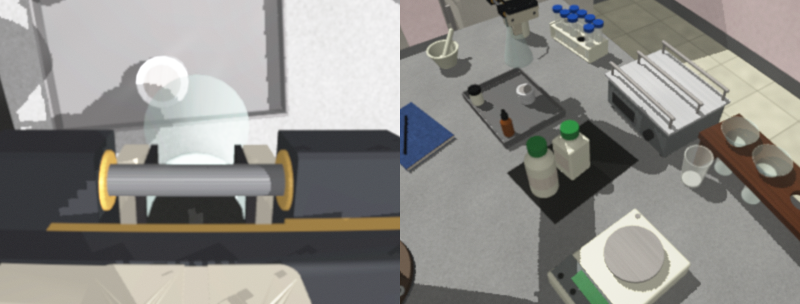

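```bash
python3 -c "
from h import *
a=load('scene0.png');s=load('side0.png')
print(tri([(a,(312.5,213)),(s,(297,88))]),tri([(a,(312.5,213)),(s,(268,113))]),tri([(a,(212,201)),(s,(320,155))]))
P=s['pixels'][70:200,240:400,::-1]; cv2.imwrite('pics/c8.png',cv2.resize(P,None,fx=4,fy=4,interpolation=2))"
```

```text
[0.8189 0.1498 0.162 ] [0.7391 0.1514 0.1006] [ 0.7464 -0.092   0.1223]
```

View pics/c8.png

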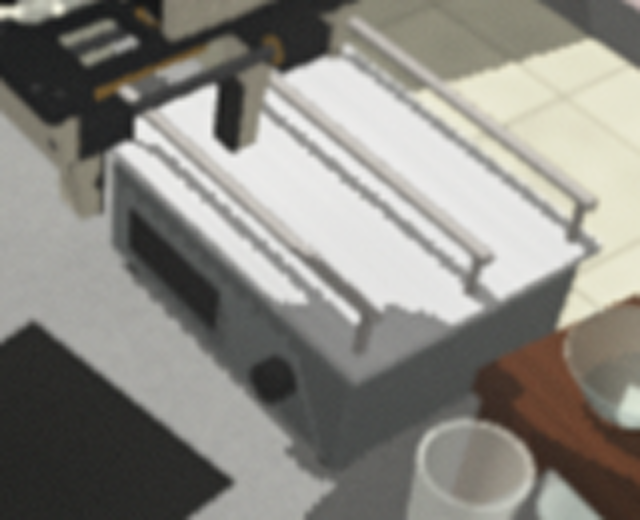

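```bash
python3 -m crank '[[0,-0.01,-0.02,0,0,0,0],[0,-0.03,-0.055,0,0,0,0],[0,-0.05,-0.1,0,0,0,0],[0,-0.0675,-0.15,0,0,0,0],[0,-0.0675,-0.2,0,0,0,0],[0,-0.0675,-0.245,0,0,0,0],[0,-0.0675,-0.28,0,0,0,0],[0,-0.0675,-0.305,0,0,0,0],[0,-0.0675,-0.314,0,0,0,0],[0,-0.0675,-0.314,0,0,0,0]]'; python3 -m crank '[[0.03,0,0,0,0,0,0],[0.06,0,0,0,0,0,0],[0.08,0,0,0,0,0,0],[0.09,0,0,0,0,0,0],[0.09,0,0,0,0,0,0]]'; python3 -c "
from h import *
plan([.641,.025,.100],np.pi/2)
f=save('wrist','w11.png');s=save('side','s11.png')
cv2.imwrite('pics/v11.png',np.hstack([f['pixels'][:,:,::-1][80:384,60:460],s['pixels'][:,:,::-1][30:334,60:460]]))"
```

```text
t: 20.6
eef_pos: [0.6399, 0.0261, 0.221]
ee_rot: [0.727, 1.571, 2.297]
force: [-0.0, -0.1, -2.6]
width: 0.0372
t: 21.22
eef_pos: [0.6398, 0.027, 0.1307]
ee_rot: [1.928, 1.57, -2.784]
force: [0.2, -0.8, -1.0]
width: 0.0371
t 21.225 pos [0.6398 0.027  0.1307] axes x [-0.001 -0.    -1.   ] z [-0.001  1.    -0.   ] F [ 0.2 -0.8 -1. ] w 0.0371
shift [ 0.0307 -0.0013 -0.002 ]
turn [ 0.0006 -0.0004 -0.001 ]
```

View pics/v11.png

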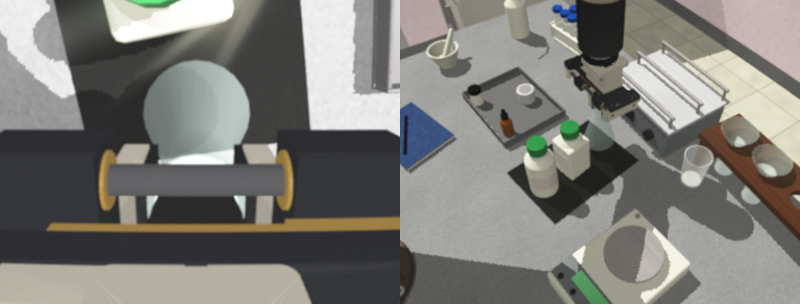

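```bash
python3 -m crank '[[0.014,0,0,0,0,0,0],[0.024,0,0,0,0,0,0],[0.028,0,0,0,0,0,0],[0.0295,0,0,0,0,0,0],[0.031,0,0,0,0,0,0],[0.0315,0,0,0,0,0,0],[0.0315,0,0,0,0,0,0]]'
```

```text
t: 22.2
eef_pos: [0.6403, 0.0265, 0.1004]
ee_rot: [-1.46, 1.57, 0.111]
force: [-1.4, 1.2, 2.8]
width: 0.0372
```

```bash
python3 -m crank '[[0,0,0,0,0,0,1],[0,0,0,0,0,0,1],[0,0,0,0,0,0,1],[0,0,0,0,0,0,1],[-0.02,0,0,0,0,0,1],[-0.06,0,0,0,0,0,1],[-0.11,0,0,0,0,0,1],[-0.13,0,0,0,0,0,1],[-0.13,0,0,0,0,0,1]]'; python3 -c "
from h import *
plan([.5614,.3039,.2],np.pi/2)
f=save('wrist','w12.png');s=save('side','s12.png')
cv2.imwrite('pics/v12.png',np.hstack([f['pixels'][:,:,::-1][80:384,60:460],s['pixels'][:,:,::-1][30:334,60:460]]))"
```

```text
t: 23.32
eef_pos: [0.6408, 0.0266, 0.2317]
ee_rot: [-1.297, 1.567, 0.273]
force: [-0.3, -0.0, -0.9]
width: 0.0878
t 23.325 pos [0.6408 0.0266 0.2317] axes x [ 0.004  0.001 -1.   ] z [0.    1.    0.001] F [-0.3 -0.  -0.9] w 0.0878
shift [0.0317 0.0796 0.2772]
turn [-0.0002  0.001   0.0037]
```

View pics/v12.png

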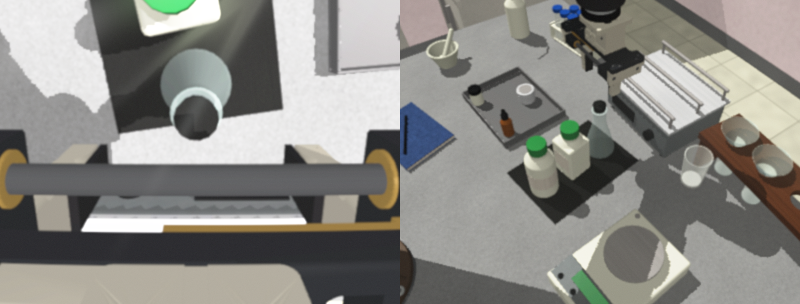

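```bash
python3 -m crank '[[0,0.05,0.277,0,0,0,1],[0,0.08,0.277,0,0,0,1],[0,0.08,0.277,0,0,0,1],[0,0.08,0.277,0,0,0,1],[0,0.08,0.277,0,0,0,1],[0.02,0.08,0.277,0,0,0,1],[0.06,0.08,0.277,0,0,0,1],[0.1,0.08,0.277,0,0,0,1],[0.1,0.08,0.277,0,0,0,1],[0.1,0.08,0.277,0,0,0,1]]'; python3 -c "
from h import *
plan([.5614,.3039,.019],np.pi/2)
f=save('wrist','w13.png')"
```

```text
t: 24.68
eef_pos: [0.5605, 0.3036, 0.1303]
ee_rot: [-2.182, 1.57, -0.612]
force: [-0.3, -0.5, 0.6]
width: 0.0875
t 24.675 pos [0.5605 0.3036 0.1303] axes x [ 0. -0. -1.] z [-0.  1. -0.] F [-0.3 -0.5  0.6] w 0.0875
shift [ 0.1113 -0.0009  0.0003]
turn [ 0.0001 -0.0003  0.0005]
```

View pics/w13.png

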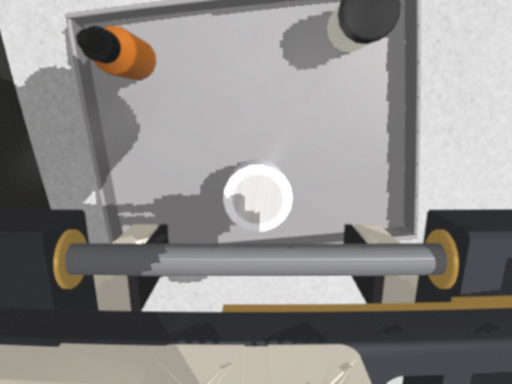

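```bash
python3 -c "
from h import *
f=load('w13.png');print(px2w(f,258,198,.044),px2w(f,223,198,.044),px2w(f,293,198,.044),px2w(f,258,163,.044),px2w(f,258,231,.044))"
```

```text
[0.5613 0.3043 0.044 ] [0.5613 0.278  0.044 ] [0.5613 0.3305 0.044 ] [0.5348 0.3042 0.044 ] [0.5876 0.3043 0.044 ]
```

```bash
python3 -m crank '[[0.04,-0.001,0.0005,0,0,0,1],[0.08,-0.001,0.0005,0,0,0,1],[0.1,-0.001,0.0005,0,0,0,1],[0.111,-0.001,0.0005,0,0,0,1],[0.111,-0.001,0.0005,0,0,0,1],[0.111,-0.001,0.0005,0,0,0,1]]'; python3 -m crank '[[0,0,0,0,0,0,0],[0,0,0,0,0,0,0],[0,0,0,0,0,0,0],[0,0,0,0,0,0,0],[0,0,0,0,0,0,0]]' 15
```

```text
t: 25.48
eef_pos: [0.5618, 0.3046, 0.0201]
ee_rot: [-0.869, 1.568, 0.702]
force: [0.3, -0.5, 0.2]
width: 0.088
t: 26.1
eef_pos: [0.561, 0.304, 0.0187]
ee_rot: [-0.631, 1.571, 0.94]
force: [-0.2, 0.4, 0.5]
width: 0.0524
```

```bash
python3 -m crank '[[-0.01,0,0,0,0,0,0],[-0.04,0,0,0,0,0,0],[-0.08,0,0,0,0,0,0],[-0.13,0,0,0,0,0,0],[-0.18,0,0,0,0,0,0],[-0.23,-0.005,-0.02,0,0,0,0],[-0.26,-0.01,-0.06,0,0,0,0],[-0.28,-0.02,-0.11,0,0,0,0],[-0.28,-0.02,-0.165,0,0,0,0],[-0.28,-0.02,-0.22,0,0,0,0]]'; python3 -m crank '[[0,0,-0.055,0,0,0,0],[0,0,-0.11,0,0,0,0],[0,0,-0.165,0,0,0,0],[0,0,-0.22,0,0,0,0],[0,0,-0.27,0,0,0,0],[0,0,-0.31,0,0,0,0],[0,0,-0.34,0,0,0,0],[0,0,-0.36,0,0,0,0],[0,0,-0.37,0,0,0,0],[0,0,-0.37,0,0,0,0]]'; python3 -m crank '[[0,0,0,0,0,0,0]]'; python3 -c "
from h import *
plan([.512,-.292,.2],np.pi/2)
f=save('wrist','w14.png')"
```

```text
t: 27.35
eef_pos: [0.5805, 0.0823, 0.2996]
ee_rot: [-1.03, 1.57, 0.541]
force: [1.1, 0.3, -1.7]
width: 0.0525
t: 28.6
eef_pos: [0.5808, -0.286, 0.2986]
ee_rot: [0.841, 1.571, 2.411]
force: [-0.0, 0.5, -0.6]
width: 0.0525
t: 28.72
eef_pos: [0.581, -0.2852, 0.2988]
ee_rot: [-0.917, 1.571, 0.654]
force: [0.3, -0.4, -0.7]
width: 0.0523
t 28.725 pos [ 0.581  -0.2852  0.2988] axes x [ 0.  0. -1.] z [-0.001  1.     0.   ] F [ 0.3 -0.4 -0.7] w 0.0523
shift [ 0.0987  0.069  -0.0068]
turn [0.0006 0.0001 0.0002]
```

View pics/w14.png

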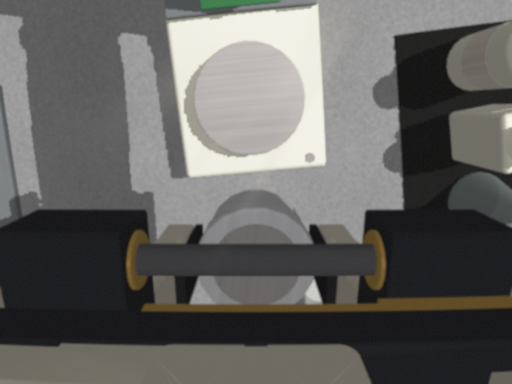

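Run:
```python
from h import *
f=load('w14.png')
print(px2w(f,249.5,97.5,.085),[px2w(f,*p,.085) for p in [(194,97.5),(305,97.5),(249.5,41),(249.5,154)]])
c=px2w(f,249.5,97.5,.085); t=np.linspace(0,6.28,200)
im=cv2.resize(f['pixels'][20:180,160:340,::-1],None,fx=4,fy=4,interpolation=2)
p=w2px(f,np.stack([c[0]+.06*np.cos(t),c[1]+.06*np.sin(t),0*t+.085],1))
for u,v in p: cv2.circle(im,(int((u+.5-160)*4),int((v+.5-20)*4)),1,(0,0,255),-1)
cv2.imwrite('pics/c9.png',im)
```

```text
[ 0.5048 -0.2927  0.085 ] [array([ 0.5047, -0.3519,  0.085 ]), array([ 0.5047, -0.2334,  0.085 ]), array([ 0.448 , -0.2925,  0.085 ]), array([ 0.5653, -0.2929,  0.085 ])]
```

View pics/c9.png

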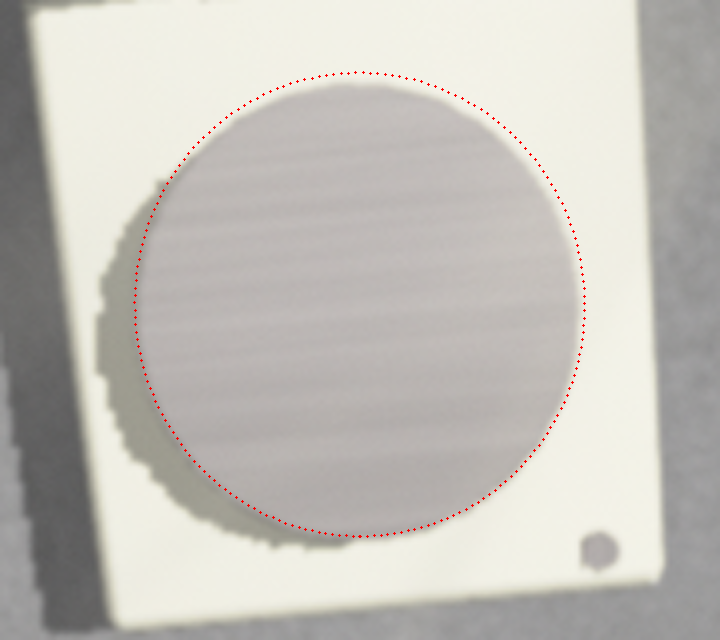

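```bash
python3 -m crank '[[0,0.02,-0.003,0,0,0,0],[0.02,0.055,-0.008,0,0,0,0],[0.06,0.075,-0.008,0,0,0,0],[0.11,0.075,-0.008,0,0,0,0],[0.15,0.075,-0.008,0,0,0,0],[0.175,0.075,-0.008,0,0,0,0],[0.185,0.075,-0.008,0,0,0,0],[0.185,0.075,-0.008,0,0,0,0],[0.185,0.075,-0.008,0,0,0,0]]'; python3 -c "
from h import *
plan([.506,-.2935,.0997],np.pi/2)"
```

```text
t: 29.9
eef_pos: [0.5067, -0.2941, 0.1149]
ee_rot: [-1.91, 1.569, -0.339]
force: [0.5, 0.5, -1.1]
width: 0.0527
t 29.9 pos [ 0.5067 -0.2941  0.1149] axes x [ 0.002 -0.001 -1.   ] z [-0.     1.    -0.001] F [ 0.5  0.5 -1.1] w 0.0527
shift [0.0152 0.0008 0.0006]
turn [ 0.0003 -0.0007  0.0019]
```

```bash
python3 -m crank '[[0.008,0,0,0,0,0,0],[0.012,0,0,0,0,0,0],[0.0135,0,0,0,0,0,0],[0.0145,0,0,0,0,0,0],[0.015,0,0,0,0,0,0],[0.015,0,0,0,0,0,0]]'
```

```text
t: 30.65
eef_pos: [0.5057, -0.2941, 0.0996]
ee_rot: [-2.99, 1.571, -1.419]
force: [-4.2, 3.8, 7.6]
width: 0.0528
```

```bash
python3 -m crank '[[0,0,0,0,0,0,1],[0,0,0,0,0,0,1],[0,0,0,0,0,0,1],[0,0,0,0,0,0,1],[-0.02,0,0,0,0,0,1],[-0.06,0,0,0,0,0,1],[-0.1,-0.03,0,0,0,0,1],[-0.13,-0.07,0,0,0,0,1],[-0.13,-0.07,0,0,0,0,1]]'; python3 -c "
from h import *
plan([.641,.0265,.25],np.pi/2)
f=save('wrist','w15.png')"
```

```text
t: 31.78
eef_pos: [0.579, -0.2944, 0.2307]
ee_rot: [-1.921, 1.566, -0.35]
force: [-1.3, 0.5, -1.1]
width: 0.0877
t 31.775 pos [ 0.579  -0.2944  0.2307] axes x [ 0.004 -0.002 -1.   ] z [-0.001  1.    -0.002] F [-1.3  0.5 -1.1] w 0.0877
shift [-0.0195 -0.0623  0.3208]
turn [ 0.0008 -0.0015  0.0042]
```

View pics/w15.png

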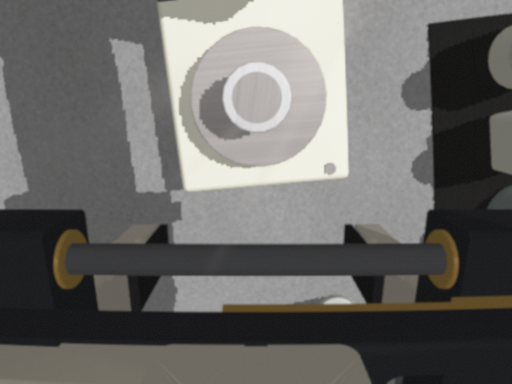

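```bash
python3 -c "
from h import *
f=load('w15.png');print(px2w(f,257.5,97,.125),px2w(f,259,96,.085))"
python3 -m crank '[[-0.01,-0.03,0.15,0,0,0,1],[-0.01,-0.062,0.321,0,0,0,1],[-0.01,-0.062,0.321,0,0,0,1],[-0.01,-0.062,0.321,0,0,0,1],[-0.01,-0.062,0.321,0,0,0,1],[-0.01,-0.062,0.321,0,0,0,1],[-0.01,-0.062,0.321,0,0,0,1],[-0.01,-0.062,0.321,0,0,0,1],[0.03,-0.062,0.321,0,0,0,1],[0.03,-0.062,0.321,0,0,0,1]]'; python3 -m crank '[[0,0,0,0,0,0,1]]';python3 -c "
from h import *
plan([.6403,.0265,.1005],np.pi/2)
f=save('wrist','w16.png');s=save('side','s16.png')
cv2.imwrite('pics/v16.png',np.hstack([f['pixels'][:,:,::-1][80:384,60:460],s['pixels'][:,:,::-1][30:334,60:460]]))"
```

```text
[ 0.5064 -0.2943  0.125 ] [ 0.5044 -0.2928  0.085 ]
t: 33.08
eef_pos: [0.6356, 0.0251, 0.1958]
ee_rot: [1.766, 1.565, -2.949]
force: [-0.1, -0.2, 0.1]
width: 0.0881
t: 33.2
eef_pos: [0.6383, 0.0259, 0.1998]
ee_rot: [-2.181, 1.57, -0.611]
force: [-0.4, 0.4, 0.9]
width: 0.0875
t 33.2 pos [0.6383 0.0259 0.1998] axes x [ 0.001 -0.001 -1.   ] z [ 0.001  1.    -0.001] F [-0.4  0.4  0.9] w 0.0875
shift [ 0.0993 -0.0019  0.0007]
turn [-0.0011 -0.0005  0.0008]
```

View pics/v16.png

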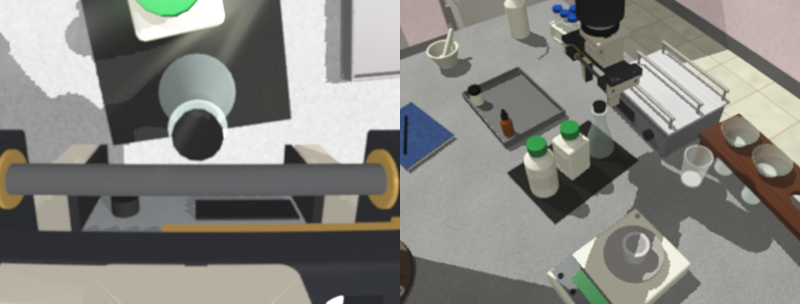

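```bash
python3 -m crank '[[0.04,-0.001,0.0005,0,0,0,1],[0.08,-0.001,0.0005,0,0,0,1],[0.098,-0.001,0.0005,0,0,0,1],[0.099,-0.001,0.0005,0,0,0,1],[0.099,-0.001,0.0005,0,0,0,1],[0.099,-0.001,0.0005,0,0,0,1],[0.099,-0.001,0.0005,0,0,0,0],[0.099,-0.001,0.0005,0,0,0,0],[0.099,-0.001,0.0005,0,0,0,0],[0.099,-0.001,0.0005,0,0,0,0]]' 22; python3 -m crank '[[0,0,0,0,0,0,0],[0,0,0,0,0,0,0]]' 22; python3 -c "
from h import *
plan([.6403,.0265,.1005],np.pi/2)"
```

```text
t: 34.55
eef_pos: [0.6389, 0.0274, 0.0996]
ee_rot: [2.022, 1.571, -2.69]
force: [-1.2, 0.3, 0.2]
width: 0.0532
t: 34.8
eef_pos: [0.6389, 0.0273, 0.0996]
ee_rot: [2.511, 1.571, -2.202]
force: [0.3, -0.8, 0.0]
width: 0.0372
t 34.8 pos [0.6389 0.0273 0.0996] axes x [-0. -0. -1.] z [ 0.  1. -0.] F [ 0.3 -0.8  0. ] w 0.0372
shift [-0.0009 -0.0014 -0.0008]
turn [-0.0002 -0.0002 -0.0002]
```

```bash
python3 -m crank '[[-0.005,0,0,0,0,0,0],[-0.025,0,0,0,0,0,0],[-0.055,0,0,0,0,0,0],[-0.085,0,0,0,0,0,0],[-0.11,0,0.01,0,0,0,0],[-0.12,0,0.04,0,0,0,0],[-0.12,0,0.085,0,0,0,0],[-0.12,0.015,0.13,0,0,0,0],[-0.12,0.035,0.175,0,0,0,0],[-0.12,0.055,0.22,0,0,0,0]]'; python3 -m crank '[[0,0.02,0.045,0,0,0,0],[0,0.035,0.085,0,0,0,0],[0,0.043,0.115,0,0,0,0],[0,0.043,0.13,0,0,0,0],[0,0.043,0.1335,0,0,0,0],[0,0.043,0.1335,0,0,0,0],[0.03,0.043,0.1335,0,0,0,0],[0.06,0.043,0.1335,0,0,0,0],[0.08,0.043,0.1335,0,0,0,0],[0.08,0.043,0.1335,0,0,0,0]]'; python3 -m crank '[[0,0,0,0,0,0,0]]'; python3 -c "
from h import *
plan([.5411,.3807,.1006],np.pi/2)
f=save('wrist','w17.png');s=save('side','s17.png')
cv2.imwrite('pics/v17.png',np.hstack([f['pixels'][:,:,::-1][80:384,60:460],s['pixels'][:,:,::-1][30:334,60:460]]))"
```

```text
t: 36.05
eef_pos: [0.583, 0.2488, 0.2195]
ee_rot: [1.647, 1.57, -3.065]
force: [0.7, -0.2, -2.0]
width: 0.0372
t: 37.3
eef_pos: [0.5407, 0.379, 0.1381]
ee_rot: [2.415, 1.567, -2.299]
force: [0.3, 0.5, -2.1]
width: 0.0372
t: 37.42
eef_pos: [0.5418, 0.3807, 0.1408]
ee_rot: [-0.99, 1.569, 0.58]
force: [-0.8, -0.0, -1.7]
width: 0.0373
t 37.425 pos [0.5418 0.3807 0.1408] axes x [ 0.001  0.001 -1.   ] z [0.001 1.    0.001] F [-0.8 -0.  -1.7] w 0.0373
shift [ 0.0402  0.0007 -0.    ]
turn [-0.0008  0.0007  0.0011]
```

View pics/v17.png

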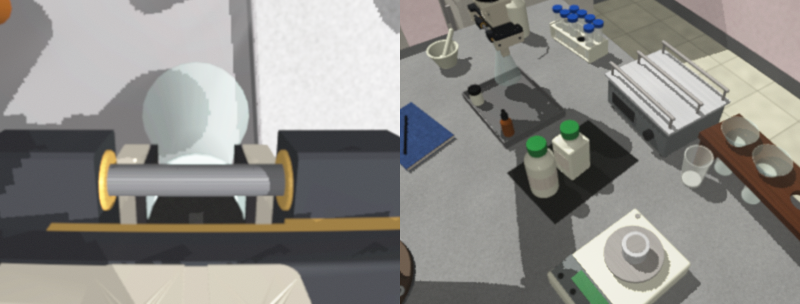

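```bash
python3 -m crank '[[0.02,0,0,0,0,0,0],[0.033,0,0,0,0,0,0],[0.037,0,0,0,0,0,0],[0.039,0,0,0,0,0,0],[0.0395,0,0,0,0,0,0],[0.0395,0,0,0,0,0,0]]'
```

```text
t: 38.28
eef_pos: [0.5413, 0.3812, 0.1008]
ee_rot: [-0.934, 1.57, 0.637]
force: [0.1, -0.0, -0.3]
width: 0.0372
```

```bash
python3 -m crank '[[0.0005,0,0,0,0,0,0],[0.001,0,0,0,0,0,0],[0.001,0,0,0,0,0,0]]'; python3 -m crank '[[0,0,0,0,0,0,1],[0,0,0,0,0,0,1],[0,0,0,0,0,0,1],[0,0,0,0,0,0,1],[-0.02,0,0,0,0,0,1],[-0.06,0,0,0,0,0,1],[-0.11,0,0,0,0,0,1],[-0.13,-0.03,0,0,0,0,1],[-0.13,-0.06,0,0,0,0,1],[-0.13,-0.06,0,0,0,0,1]]'; python3 -c "
from h import *
plan([.5467,.0104,.21],np.pi/2)
f=save('wrist','w18.png')"
```

```text
t: 38.65
eef_pos: [0.542, 0.3814, 0.1005]
ee_rot: [-1.087, 1.568, 0.484]
force: [1.6, -0.9, 5.2]
width: 0.0371
t: 39.9
eef_pos: [0.6022, 0.3806, 0.2283]
ee_rot: [2.252, 1.57, -2.462]
force: [-0.8, -0.3, -0.6]
width: 0.0875
t 39.9 pos [0.6022 0.3806 0.2283] axes x [-0.001 -0.    -1.   ] z [ 0.002  1.    -0.   ] F [-0.8 -0.3 -0.6] w 0.0875
shift [ 0.0185  0.0549 -0.3703]
turn [-0.0017 -0.0004 -0.0005]
```

View pics/w18.png

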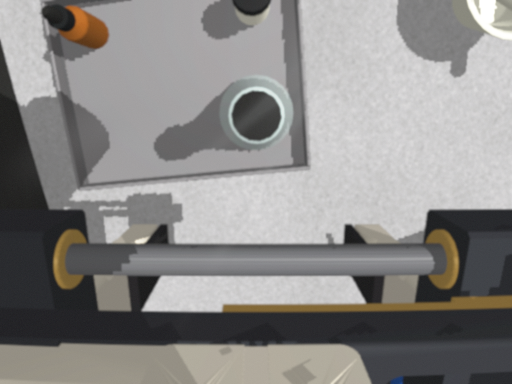

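```bash
python3 -c "
from h import *
f=load('w18.png');print(px2w(f,256.5,115.5,.160))"
python3 -m crank '[[0,0.055,-0.37,0,0,0,1],[0,0.055,-0.37,0,0,0,1],[0,0.055,-0.37,0,0,0,1],[0,0.055,-0.37,0,0,0,1],[0,0.055,-0.37,0,0,0,1],[0,0.055,-0.37,0,0,0,1],[0,0.055,-0.37,0,0,0,1],[0.03,0.055,-0.37,0,0,0,1],[0.04,0.055,-0.37,0,0,0,1],[0.04,0.055,-0.37,0,0,0,1]]'; python3 -m crank '[[0,0,0,0,0,0,1]]';python3 -c "
from h import *
plan([.5467,.0104,.1285],np.pi/2)
f=save('wrist','w19.png')"
```

```text
[0.5421 0.3801 0.16  ]
t: 41.2
eef_pos: [0.5455, 0.0115, 0.1886]
ee_rot: [1.994, 1.569, -2.718]
force: [-0.1, -0.1, 0.3]
width: 0.0878
t: 41.32
eef_pos: [0.5464, 0.0115, 0.1899]
ee_rot: [-1.607, 1.57, -0.035]
force: [-0.2, -0.6, 0.4]
width: 0.0876
t 41.325 pos [0.5464 0.0115 0.1899] axes x [ 0.001 -0.    -1.   ] z [-0.001  1.    -0.   ] F [-0.2 -0.6  0.4] w 0.0876
shift [ 0.0614 -0.0002 -0.0011]
turn [ 0.0008 -0.      0.0009]
```

View pics/w19.png

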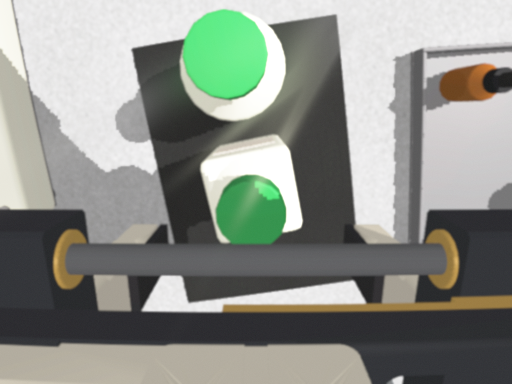

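Flask measured at (0.542, 0.380), same as at the start. Grip the square bottle.

```bash
python3 -m crank '[[0.03,0,-0.001,0,0,0,1],[0.055,0,-0.001,0,0,0,1],[0.061,0,-0.001,0,0,0,1],[0.061,0,-0.001,0,0,0,1],[0.061,0,-0.001,0,0,0,1],[0.061,0,-0.001,0,0,0,0],[0.061,0,-0.001,0,0,0,0],[0.061,0,-0.001,0,0,0,0],[0.061,0,-0.001,0,0,0,0],[0.061,0,-0.001,0,0,0,0]]' 30; python3 -m crank '[[0,0,0,0,0,0,0]]'; python3 -c "
from h import *
plan([.489,.302,.1295],np.pi/2)"
```

```text
t: 42.62
eef_pos: [0.5459, 0.0098, 0.1281]
ee_rot: [2.444, 1.571, -2.268]
force: [0.3, -1.2, -0.5]
width: 0.0433
t: 42.75
eef_pos: [0.5459, 0.0098, 0.1281]
ee_rot: [2.67, 1.571, -2.043]
force: [-0.7, -1.2, -0.8]
width: 0.0434
t 42.75 pos [0.5459 0.0098 0.1281] axes x [-0. -0. -1.] z [ 0.  1. -0.] F [-0.7 -1.2 -0.8] w 0.0434
shift [-0.0015  0.0569  0.2922]
turn [-0.0002 -0.0002 -0.0001]
```

```bash
python3 -m crank '[[-0.005,0,0,0,0,0,0],[-0.03,0,0,0,0,0,0],[-0.065,0,0,0,0,0,0],[-0.095,0,0,0,0,0,0],[-0.108,0,0.01,0,0,0,0],[-0.108,0,0.04,0,0,0,0],[-0.108,0,0.085,0,0,0,0],[-0.108,0,0.13,0,0,0,0],[-0.108,0,0.175,0,0,0,0],[-0.108,0.005,0.21,0,0,0,0]]'; python3 -m crank '[[0,0.01,0.03,0,0,0,0],[0,0.03,0.055,0,0,0,0],[0,0.045,0.07,0,0,0,0],[0,0.053,0.0797,0,0,0,0],[0,0.053,0.0797,0,0,0,0],[0.03,0.053,0.0797,0,0,0,0],[0.055,0.053,0.0797,0,0,0,0],[0.07,0.053,0.0797,0,0,0,0],[0.07,0.053,0.0797,0,0,0,0],[0.07,0.053,0.0797,0,0,0,0]]';  python3 -c "
from h import *
plan([.488,.2995,.1295],np.pi/2)
f=save('wrist','w20.png');s=save('side','s20.png')
cv2.imwrite('pics/v20.png',np.hstack([f['pixels'][:,:,::-1][80:384,60:460],s['pixels'][:,:,::-1][30:334,60:460]]))"
```

```text
t: 44.0
eef_pos: [0.5401, 0.2222, 0.2348]
ee_rot: [1.926, 1.569, -2.786]
force: [-0.1, -0.8, -2.7]
width: 0.0437
t: 45.25
eef_pos: [0.4886, 0.2999, 0.167]
ee_rot: [-1.004, 1.57, 0.566]
force: [0.1, -0.3, -2.4]
width: 0.0436
t 45.25 pos [0.4886 0.2999 0.167 ] axes x [ 0.001  0.001 -1.   ] z [0.    1.    0.001] F [ 0.1 -0.3 -2.4] w 0.0436
shift [ 0.0375  0.0007 -0.0004]
turn [-0.0003  0.0007  0.0011]
```

View pics/v20.png

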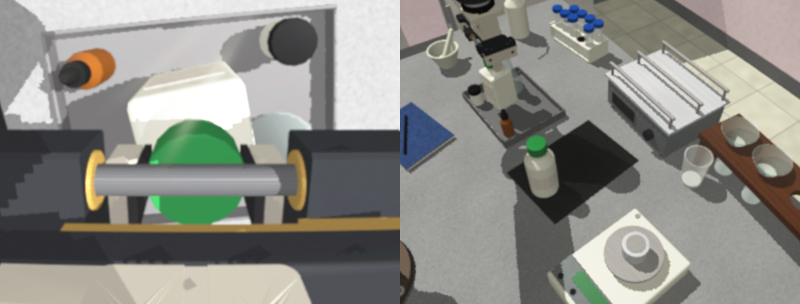

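```bash
python3 -m crank '[[0.015,0.001,0,0,0,0,0],[0.028,0.001,0,0,0,0,0],[0.034,0.001,0,0,0,0,0],[0.036,0.001,0,0,0,0,0],[0.037,0.001,0,0,0,0,0],[0.0375,0.001,0,0,0,0,0],[0.0375,0.001,0,0,0,0,0]]'
```

```text
t: 46.22
eef_pos: [0.4872, 0.2998, 0.1291]
ee_rot: [-0.954, 1.57, 0.617]
force: [-0.6, -1.6, 0.3]
width: 0.0434
```

```bash
python3 -m crank '[[0.0005,0,0,0,0,0,0],[0.001,0,0,0,0,0,0],[0.001,0,0,0,0,0,0]]'; python3 -m crank '[[0,0,0,0,0,0,1],[0,0,0,0,0,0,1],[0,0,0,0,0,0,1],[0,0,0,0,0,0,1],[-0.02,0,0,0,0,0,1],[-0.06,0,0,0,0,0,1],[-0.1,0,0,0,0,0,1],[-0.11,-0.03,0,0,0,0,1],[-0.11,-0.06,0,0,0,0,1],[-0.11,-0.06,0,0,0,0,1]]'; python3 -c "
from h import *
plan([.4555,-.0039,.21],np.pi/2)
f=save('wrist','w21.png')"
```

```text
t: 46.6
eef_pos: [0.4876, 0.2998, 0.1291]
ee_rot: [-1.181, 1.569, 0.39]
force: [-1.2, -2.1, 7.3]
width: 0.0436
t: 47.85
eef_pos: [0.5482, 0.2995, 0.2368]
ee_rot: [2.469, 1.57, -2.245]
force: [-0.6, -0.3, -0.6]
width: 0.0878
t 47.85 pos [0.5482 0.2995 0.2368] axes x [-0.    -0.001 -1.   ] z [ 0.002  1.    -0.001] F [-0.6 -0.3 -0.6] w 0.0878
shift [ 0.0271  0.0922 -0.3035]
turn [-0.0016 -0.0006 -0.0005]
```

View pics/w21.png

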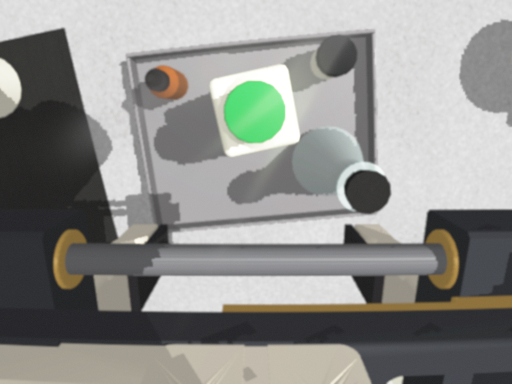

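```bash
python3 -c "
from h import *
f=load('w21.png');print(px2w(f,254.5,111.5,.156),px2w(f,367,190,.16))"
python3 -m crank '[[0,0.092,-0.304,0,0,0,1],[0,0.092,-0.304,0,0,0,1],[0,0.092,-0.304,0,0,0,1],[0,0.092,-0.304,0,0,0,1],[0,0.092,-0.304,0,0,0,1],[0,0.092,-0.304,0,0,0,1],[0.03,0.092,-0.304,0,0,0,1],[0.045,0.092,-0.304,0,0,0,1],[0.045,0.092,-0.304,0,0,0,1],[0.045,0.092,-0.304,0,0,0,1]]'; python3 -c "
from h import *
plan([.4555,-.0039,.1365],np.pi/2)"
```

```text
[0.4856 0.2976 0.156 ] [0.5406 0.3787 0.16  ]
t: 49.15
eef_pos: [0.4555, -0.0038, 0.1932]
ee_rot: [-1.811, 1.57, -0.24]
force: [1.5, 0.5, 0.3]
width: 0.0879
t 49.15 pos [ 0.4555 -0.0038  0.1932] axes x [ 0.001 -0.    -1.   ] z [-0.001  1.    -0.   ] F [1.5 0.5 0.3] w 0.0879
shift [ 0.0567 -0.     -0.0001]
turn [ 0.0008 -0.0001  0.0006]
```

```bash
python3 -m crank '[[0.03,0,0,0,0,0,1],[0.05,0,0,0,0,0,1],[0.057,0,0,0,0,0,1],[0.057,0,0,0,0,0,1],[0.057,0,0,0,0,0,1],[0.057,0,0,0,0,0,0],[0.057,0,0,0,0,0,0],[0.057,0,0,0,0,0,0],[0.057,0,0,0,0,0,0],[0.057,0,0,0,0,0,0]]' 30; python3 -m crank '[[0,0,0,0,0,0,0]]'; python3 -c "
from h import *
plan([.558,.2287,.137],np.pi/2)
f=save('wrist','w22.png')"
```

```text
t: 50.4
eef_pos: [0.4549, -0.0043, 0.1356]
ee_rot: [1.61, 1.571, -3.103]
force: [0.8, 1.2, -0.1]
width: 0.0434
t: 50.52
eef_pos: [0.4549, -0.0043, 0.1356]
ee_rot: [-0.273, 1.571, 1.297]
force: [-0.3, 0.8, 0.1]
width: 0.0435
t 50.525 pos [ 0.4549 -0.0043  0.1356] axes x [ 0.  0. -1.] z [0. 1. 0.] F [-0.3  0.8  0.1] w 0.0435
shift [-0.0014 -0.103   0.233 ]
turn [-0.0002  0.      0.    ]
```

View pics/w22.png

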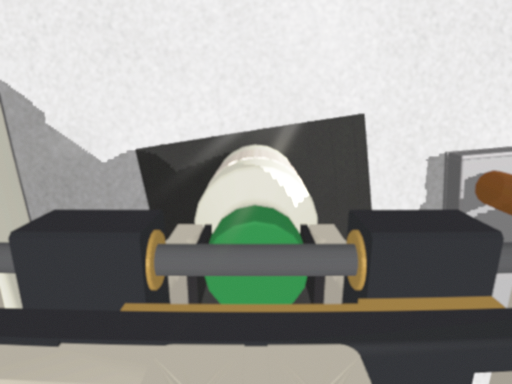

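```bash
python3 -m crank '[[-0.005,0,0,0,0,0,0],[-0.03,0,0,0,0,0,0],[-0.06,0,0,0,0,0,0],[-0.08,-0.01,0.01,0,0,0,0],[-0.085,-0.035,0.03,0,0,0,0],[-0.085,-0.065,0.06,0,0,0,0],[-0.085,-0.09,0.1,0,0,0,0],[-0.085,-0.1025,0.145,0,0,0,0],[-0.085,-0.1025,0.185,0,0,0,0],[-0.085,-0.1025,0.215,0,0,0,0]]'; python3 -m crank '[[0,0,0.012,0,0,0,0],[0,0,0.018,0,0,0,0],[0,0,0.018,0,0,0,0],[0.025,0,0.018,0,0,0,0],[0.05,0,0.018,0,0,0,0],[0.065,0,0.018,0,0,0,0],[0.065,0,0.018,0,0,0,0],[0.065,0,0.018,0,0,0,0]]';  python3 -c "
from h import *
plan([.5575,.2287,.137],np.pi/2)
f=save('wrist','w23.png');s=save('side','s23.png')
cv2.imwrite('pics/v23.png',np.hstack([f['pixels'][:,:,::-1][80:384,60:460],s['pixels'][:,:,::-1][30:334,60:460]]))"
```

```text
t: 51.82
eef_pos: [0.5569, 0.212, 0.2197]
ee_rot: [2.006, 1.569, -2.706]
force: [-0.1, 0.7, -5.0]
width: 0.0433
t: 52.82
eef_pos: [0.5581, 0.2287, 0.1567]
ee_rot: [-1.191, 1.569, 0.38]
force: [-0.1, 0.1, -3.9]
width: 0.0437
t 52.825 pos [0.5581 0.2287 0.1567] axes x [ 0.001  0.001 -1.   ] z [0.    1.    0.001] F [-0.1  0.1 -3.9] w 0.0437
shift [ 0.0197  0.0006 -0.    ]
turn [-0.0003  0.0005  0.0013]
```

View pics/v23.png

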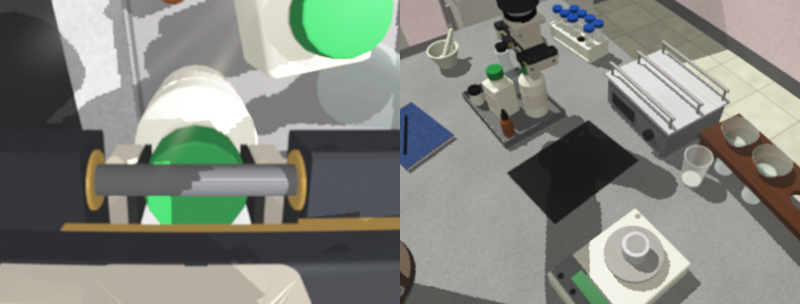

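```bash
python3 -m crank '[[0.01,0,0,0,0,0,0],[0.015,0,0,0,0,0,0],[0.0175,0,0,0,0,0,0],[0.0185,0,0,0,0,0,0],[0.0185,0,0,0,0,0,0]]'
```

```text
t: 53.55
eef_pos: [0.5575, 0.2287, 0.1371]
ee_rot: [-2.561, 1.571, -0.99]
force: [-1.3, -1.0, -4.1]
width: 0.0437
```

```bash
python3 -m crank '[[0.0005,0,0,0,0,0,0],[0.001,0,0,0,0,0,0],[0.001,0,0,0,0,0,0]]'; python3 -m crank '[[0.0005,0,0,0,0,0,0],[0.0005,0,0,0,0,0,0]]'
```

```text
t: 53.92
eef_pos: [0.5577, 0.2288, 0.1367]
ee_rot: [-1.133, 1.57, 0.438]
force: [-0.8, 0.1, 0.4]
width: 0.0434
t: 54.18
eef_pos: [0.5579, 0.2289, 0.1366]
ee_rot: [-1.216, 1.569, 0.355]
force: [-1.6, -0.6, 5.8]
width: 0.0431
```

Contact. Release and retreat.

```bash
python3 -m crank '[[0,0,0,0,0,0,1],[0,0,0,0,0,0,1],[0,0,0,0,0,0,1],[0,0,0,0,0,0,1],[-0.02,0,0,0,0,0,1],[-0.06,0,0,0,0,0,1],[-0.12,0,0,0,0,0,1],[-0.18,-0.042,0.071,0,0,0,1],[-0.223,-0.042,0.071,0,0,0,1],[-0.223,-0.042,0.071,0,0,0,1]]'; python3 -m crank '[[0,0,0,0,0,0,1],[0,0,0,0,0,0,1]]'; python3 -c "
from h import *
f=save('wrist','w24.png');s=save('side','s24.png');a=save('scene','a24.png')
for n,u in [('s','side'),('a','scene')]:pass
cv2.imwrite('pics/c24.png',cv2.resize(f['pixels'][0:175,150:360,::-1],None,fx=3.4,fy=3.4,interpolation=2))
"
```

```text
t: 55.42
eef_pos: [0.6012, 0.3014, 0.3624]
ee_rot: [-1.026, 1.565, 0.546]
force: [-0.4, -0.1, -0.6]
width: 0.0874
t: 55.68
eef_pos: [0.5987, 0.299, 0.3569]
ee_rot: [2.126, 1.568, -2.587]
force: [-0.5, -0.1, -0.8]
width: 0.0879
```

View pics/c24.png

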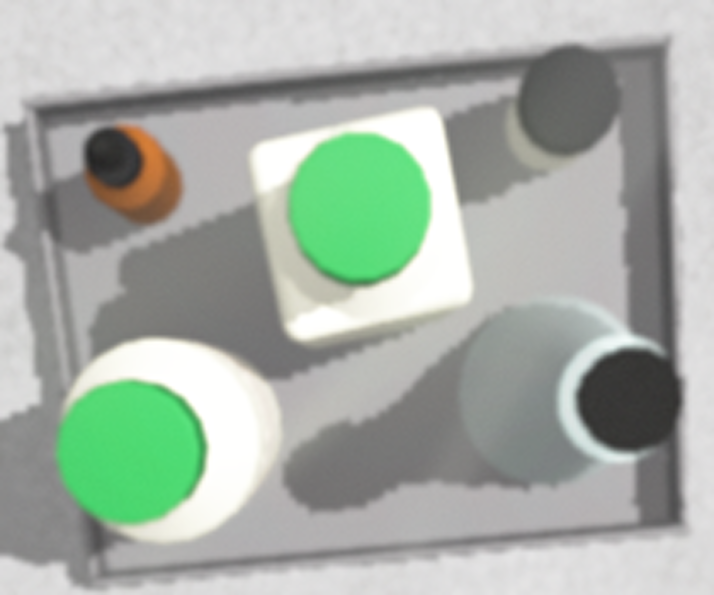

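View pics/s24.png

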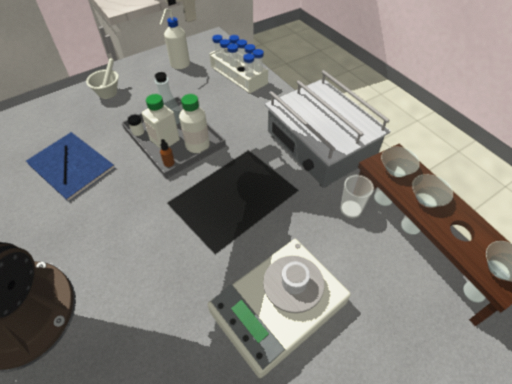

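Run:
```python
from h import *
f=load('w24.png')
c=lambda x,y:((x+.5)/3.4-.5+150,(y+.5)/3.4-.5)
for n,p,z in [('round',(131,452),.169),('sq',(361,205),.156),('flask',(629,399),.16),('jar',(568,100),.059),('dropper',(107,158),.085)]: print(n,px2w(f,*c(*p),z))
from station import job_done
print(job_done())
```

```text
round [0.5573 0.2292 0.169 ]
sq [0.4856 0.298  0.156 ]
flask [0.5419 0.3795 0.16  ]
jar [0.4348 0.3749 0.059 ]
dropper [0.4596 0.2084 0.085 ]
the job is handed in; nothing more can be done
None
```

The job is done and handed in at about 56 s of the 147 s allowed; the hand-in reports no verdict. I moved the round bottle, square bottle and flask onto the mat. I then set the tin on the balance pan and returned the flask, square bottle and round bottle to their places in the tray.

**Vessels and bystanders:** the last wrist picture puts the round bottle, square bottle and flask within about 2 mm of their starting positions, and the jar and dropper bottle within 1 mm. I checked the beaker only by eye, in the side picture, where it looks unmoved. Everything looked upright, and the gripper was open and clear of everything.

**Tin:** the wrist picture taken just after release puts the tin about 2–3 mm from the pan's centre. I planned a numeric check of it from the final side picture but did not run it; there it just looks centred.

**Disagreements:**
- The scene camera put the pan about 1 cm away from where the other two cameras did, so I used the wrist camera, which agreed with the side camera to about 2 mm.
- The flask neck measured 37 mm between the fingers instead of the stated 34 mm. I re-gripped it slightly lower, got the same width, and it held securely.

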